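# Set the eccentric guide roller of a jar filler with a gauge

### The arm

A 6-joint arm with a two-finger parallel gripper is mounted at the origin on the work surface. World frame = base frame: x ahead of the robot, y to its left, z up, the work surface at z = 0. Lengths are in mm, angles in rad, forces in N, time in s.
With the tool pointing down it reaches from about 275 to 750 mm from the base axis. Payload 10.2 kg.
Tool frame: the origin (TCP) lies at the very end of the fingers, on their centre line; the grasp point (between the pads) lies 19 mm behind it (ctrl.grip_depth is the distance from the TCP to the grasp point, in mm); z points along the fingers, x is the direction in which the jaws open and shut, and the axes are right-handed (so a half turn about z gives the same grasp; the last joint's range is limited). The gripper opens to 85 mm and grips with 20 to 120 N. Pads are 22 mm wide; open, the fingers measure 114 mm over their backs; the gripper's body (76 mm by 85 mm) begins 54 mm behind the grasp point. The pads swing forward as they close: fully open they stand 13 mm farther back than shut.
Start: joints at [0.921, 0.313, 1.498, -0, 1.331, -0.223], TCP at [217.342, 477.905, 231.294] pointing down, gripper open.
Joint ranges: [-2.94, 2.94], [-0.97, 2.17], [0.19, 2.56], [-1.23, 4.37], [0.02, 3.11], [-2.88, 2.88]. Speed limits (rad/s): [2.39, 2.39, 3.01, 3.14, 3.14, 3.14].

### API

Orientations are given as a unit quaternion [w, x, y, z].
In Python, from rig import ctrl gives the robot as it stands.
- The arm moves only by the tool play_rows, never from a script. Its argument "motion" is a list of rows, each a list of 2 entries, a list of its own where there are three numbers: the shift along the tool's x, y, z in mm, then the turn, a rotation vector about the tool's x, y, z in degrees. A call has 1 to 20 rows; each row shifts and turns the commanded pose from where the row before left it, along the tool's axes as they then stand; what a row does not reach is not made up. A row lasts 1/12 s, in which the tool goes at most 41.7 mm and 7.16 degrees, less where a joint would pass 70% of its speed; a pose out of reach is approached as far as the arm can. A call with a gripper value outside its range is refused whole. "fingers" is the finger opening in mm, from 0 to 85.4, set as the call begins (left out, the last holds). The fingers move at their own pace and stop on an object; "squeeze" is the grip in N (left out, the last holds). Time passes only in rows, so rows that do not move let the fingers close. It gives the time, the measured TCP pose, the force and the opening at its end, in the units of the state.
- ctrl.sense(): the state, without advancing time (a new reading comes with each control period).
- ctrl.capture(name): name is "scene" or "top" or "wrist"; returns the picture (384x512x3 uint8, red, green, blue); there is no depth.
- ctrl.get_calibration(name): a dict with "K" (3x3 intrinsics, pixels), "R" (3x3) and "t" (3): a world point X has camera coordinates R X + t; the wrist camera has in their place "tool_from_camera" (4x4, takes a point from camera to tool coordinates, whose origin is the TCP and whose axes are the tool frame's). Camera axes: x right, y down, z forward; pixel columns grow to the right and rows downward; lengths in mm; the calibration is good to about 2 mm. A picture is of the moment at which its call begins: read the wrist's pose just before it. get_calibration takes no time and is no camera call.
- ctrl.finish_job(): hands the job in, once; it reports no verdict.
Trained networks look in the newest picture that a camera, given by its name, has taken for a name from the list of things; names that differ only in an ending like _2 or _b are one class to them, and where a whole thing is asked for, a point or a joint stands for the part that bears it (a point fixed in the world has none). Each returns a list of dicts, best first, with "p" (0 to 1); they miss things now and then, are a little off and sometimes report something else, mostly with a low value. They report only what shows in the picture. A call takes as long as a camera call. They do not tell look-alikes from the thing itself.
- ctrl.spot_in(camera, name): "position" ([column, row] as shares, 0 to 1, of the picture: columns of its width, rows of its height, amid what is visible of it).
The state is a dict: "time_s": time; "joints": joint angles; "dq": joint speeds; "tau": joint torques, N m; "eef_pos": TCP position; "ee_rot": TCP orientation; "force": force on the tool from outside, world axes, zero at the start; "wrist_torque": the same for the moment, N m; "grip_width": opening from 0.0 (shut) to 1.0 (fully open).
Only numpy, scipy, OpenCV 4.12 (cv2) and the standard library are available. Lean on these libraries where they do the work, as an engineer would, in place of code of your own. Each camera call takes 0.05 s, during which the arm holds its last target. There are 200 camera calls.

### The job

The jar lane of the bench filler is set too narrow. Turn the eccentric roller with its red lever so that the green gauge passes freely between roller and fence, with no more than 3 mm to spare, and prove it: lay the green gauge in the open mouth of the lane and slide it gently along the bed, past the roller and under the filling head, right up to the red end stop. Never force the gauge against the roller; leave the roller so set, the gauge lying there released, and everything else where it stands.

Things in the scene. Friction and masses are not known exactly. Their poses are not given: they have to be found in the camera images.
- filler: Bench filling machine, fixed; place and yaw vary. Aluminium bed 240 x 330 mm, 8 mm thick, with a straight lane along this frame's y; gauges enter at the open mouth (y = -170 mm) and travel to +y on the bed top. Origin on the table top under mid-lane, beside the roller; z up; x across the lane, from the roller and lever side (-x, towards the robot) to the fence side (+x).
- lane_mouth (a point): Point on the bed top (z = 8 mm) at mid-lane in the open mouth, 115 mm before the roller: a gauge can be set down with its middle here, clear of the filling head. Axes as the filler's.
- lane_stop (a point): Point on the bed top at mid-lane, y = 95 mm: where the middle of an 80 mm long gauge is when it touches the red end stop (a bar 16 mm tall above the bed, its face at y = 135 mm). Axes as the filler's.
- near_rail (a point): End of the upper inner edge of the mouth's near-side rail (30 mm above the table, face at filler x = -29 mm); this rail runs from here back to y = -170 mm. A like rail goes on from y = 40 to 125 mm; the roller stands in the break between.
- head_edge (a point): Middle of the lower front edge of the filling head over the lane, from y = -55 to 150 mm: its steel spout plate (80 to 102 mm above the table) has its front at filler x = -6 mm, the white head over it (to 140 mm) at x = 20 mm, reaching back to 142 mm; clear hopper on top to 191 mm, column past x = 82 mm. A hand straight down over mid-lane hits the plate; one leaning back about 40 degrees to -x clears it.
- fence: Straight steel fence on the far side of the lane, fixed, but clamped at a place that varies by 3 mm either way (its x in the filler's frame is 18 to 24 mm). 270 mm long, 22 mm tall above the bed, flared at the mouth. Origin at mid-length at the foot of its working face, which looks to -x; axes parallel to the filler's. The gap is from this face to the nearest point of the roller.
- cam: Eccentric roller and lever, one piece turning about a vertical bolt at filler x = -35.5, y = 0 mm; origin on the bolt at the bed top. Lever along this frame's -x; at angle 0 (axes parallel to the filler's) it is square to the lane; 1.25 rad either way, starts at -0.8 to -1.15. Friction 0.2 N m (3 N at the knob); stays where left, but a gauge pressed hard on the roller can shift it.
- roller_axis (a point): Centre of the orange roller, radius 15 mm, 5 to 27 mm above the bed; 8 mm from the bolt along cam's +y. Turning counter-clockwise from above (knob towards filler -y) widens the gap: this point is at filler x = -35.5 mm - 8 mm x sin(angle). Axes as cam.
- lever_knob (a point): Middle of the gripping part of the red upright knob at the lever's end: 16 mm in diameter, 75 mm from the bolt axis, standing from 42 to 86 mm above the table; this point is at 66 mm. The lever bar below it is 14 mm wide, its top at 42 mm. Axes as cam.
- green_gauge_grip (a point): Centre of the green gauge's grip, an upright disc 36 mm in diameter, 12 mm thick along y: pinch it across its flat faces (fingers closing along y; the hand may lean about y). 44 mm above the underside. Below it the block: 40 mm wide (x), 80 mm long (y), 20 mm tall; 0.11 to 0.22 kg. A half turn makes no difference. Starts on the table, right of the filler, yaw up to 0.6 rad.
- green_gauge: The same gauge; the origin is the centre of its underside.
- blue_gauge: Blue gauge of the same shape but 48 mm wide, for another jar: not needed, leave it. Origin at the centre of its underside. The two gauges' places are swapped at random.
- spray_bottle: Green glass bottle with black cap, 42 mm in diameter, 150 mm tall, standing loose. Origin at the centre of its base.
- flask: Conical glass flask, base 72 mm in diameter, 130 mm tall, standing loose. Origin at the centre of its base.
- clay_pot: Empty clay pot, 56 mm in diameter, 50 mm tall, standing loose. Origin at the centre of its base.
- white_pot: White bowl, 60 mm in diameter, 50 mm tall, standing loose. Origin at the centre of its base.
- amber_jar: Amber jar with black cap, 50 mm in diameter, 65 mm tall, standing loose. Origin at the centre of its base.
- spoon: Steel spoon 170 mm long lying on the table between the robot and the filler. Origin near its middle, along x.
Not all that is in view belongs to the job. What is meant by the green_gauge is not purple or yellow, and is the smaller of those in its own colour.

How it is judged (in metres and radians):
On the way:
1. the green gauge lies on the bed between roller and fence (its middle within 30 mm of the roller), with the gap set to the gauge's 40 mm plus at most 3 mm (x of roller_axis in the frame of fence between -0.058 and -0.0547 m and z of green_gauge_grip in the frame of filler between 0.048 and 0.058 m and angle between green_gauge_grip's own z axis and vertical below 0.12 rad and x of green_gauge_grip in the frame of filler between -0.012 and 0.01 m and y of green_gauge_grip in the frame of filler between -0.03 and 0.03 m), for 0.15 s.
At the end, for the whole second after the job is handed in: The green gauge lies flat on the bed against the red end stop (within 7 mm of it), inside the lane and still; the gap between roller and fence is left at 40 to 43 mm (x of roller_axis in the frame of fence between -0.058 and -0.0547 m and z of green_gauge_grip in the frame of filler between 0.048 and 0.058 m and angle between green_gauge_grip's own z axis and vertical below 0.12 rad and x of green_gauge_grip in the frame of filler between -0.012 and 0.01 m and y of green_gauge_grip in the frame of filler between 0.088 and 0.099 m and linear speed of green_gauge below 0.01 m/s and angular speed of cam below 0.05 rad/s); the robot touches nothing.
It fails at once if the gauge is forced: more than 25 N between the green gauge and the roller (contact force between green_gauge and cam above 25 N).
It fails at once if the blue gauge or a bystander is shifted by more than 25 mm or tipped (distance of any of blue_gauge, spray_bottle, flask, clay_pot, white_pot, amber_jar, spoon from where it was at the start of the episode above 0.025 m or angle between any of blue_gauge, spray_bottle, flask, clay_pot, white_pot, amber_jar's own z axis and vertical above 0.35 rad).
It also fails if it takes over 69 s, if anything falls off the work surface, if the arm or the gripper's body presses on something with over 40 N, if the wrist force passes 120 N, or if a joint passes its speed limit or range.

## Working session

There is one attempt and no reset: what is moved stays moved. The work goes in short steps, Python scripts to look and compute and a tool call to move; the robot and the scene stay as the last step left them, time stands still between calls to the robot, and variables do not carry over. Pictures are saved under pics/ and viewed, about 8 in all and at most 12, crops included, and the job is handed in when it is done.

Besides the shell and the picture viewer there is one more tool, called after "Request:" by a JSON object that holds its "name" and its "arguments", one argument or row to a line. play_rows: Moves the arm, as the interface text tells. Its arguments: {"type":"object","properties":{"motion":{"type":"array"},"fingers":{"type":"number"},"squeeze":{"type":"number"}},"required":["motion"]}

```bash
ls; mkdir -p pics; cat > h.py <<'E'
import numpy as np, cv2
from rig import ctrl
from scipy.spatial.transform import Rotation as Ro
def snap(cam,fn):
    im=ctrl.capture(cam); cv2.imwrite('pics/'+fn,im[:,:,::-1]); return im
def cams(cam,s=None):
    c=ctrl.get_calibration(cam); K=np.array(c['K'])
    if 'R' in c: return K,np.array(c['R']),np.array(c['t'])
    s=s or ctrl.sense(); q=s['ee_rot']; R=Ro.from_quat([q[1],q[2],q[3],q[0]]).as_matrix()
    T=np.eye(4);T[:3,:3]=R;T[:3,3]=s['eef_pos']; M=np.linalg.inv(T@np.array(c['tool_from_camera']))
    return K,M[:3,:3],M[:3,3]
def ray(C,px):
    K,R,t=C; d=R.T@np.linalg.solve(K,[px[0],px[1],1]); return -R.T@t,d/np.linalg.norm(d)
def atz(C,px,z):
    o,d=ray(C,px); return o+d*(z-o[2])/d[2]
def tri(obs):
    A=np.zeros((3,3));b=np.zeros(3)
    for C,px in obs:
        o,d=ray(C,px);P=np.eye(3)-np.outer(d,d);A+=P;b+=P@o
    X=np.linalg.solve(A,b); return X,[np.linalg.norm((np.eye(3)-np.outer(ray(C,p)[1],ray(C,p)[1]))@(X-ray(C,p)[0])) for C,p in obs]
def proj(C,X):
    K,R,t=C; p=K@(R@np.array(X,float)+t); return p[:2]/p[2]
E
python3 - <<'E'
from h import *
s=ctrl.sense();print(s)
a=snap('scene','s0.png');b=snap('top','t0.png')
w=snap('wrist','w0.png')
cv2.imwrite('pics/a0.png',cv2.resize(np.hstack([a,b])[:,:,::-1],(800,300)))
for cam in ('scene','top'):
    for n in ['lever_knob','roller_axis','near_rail','head_edge','green_gauge_grip','green_gauge','blue_gauge','fence','lane_mouth','lane_stop','cam']:
        r=ctrl.spot_in(cam,n); print(cam,n,[(round(x['position'][0]*512),round(x['position'][1]*384),round(x['p'],2)) for x in r[:4]])
E
```

```text
pics
{'time_s': 0.0, 'joints': array([ 9.20592383e-01,  3.13500707e-01,  1.49847540e+00, -6.05598187e-06,
        1.33101289e+00, -2.23394642e-01]), 'dq': array([ 0.00093026, -0.00037153,  0.00094794,  0.00025402, -0.00046633,
       -0.0009744 ]), 'tau': array([-7.22320260e-05, -4.12268186e+01, -2.59743780e+01, -1.70413450e-04,
        4.10268927e-03,  3.52072846e-05]), 'eef_pos': array([217.17353003, 477.67509111, 230.6947136 ]), 'ee_rot': array([ 2.41246925e-04,  8.40822944e-01,  5.41309790e-01, -6.55175249e-04]), 'force': array([ 0.12959772,  0.34214204, -0.29686673]), 'wrist_torque': array([-0.00982377,  0.01098221, -0.01732427]), 'grip_width': 0.9968434540788899}
scene lever_knob [(326, 232, 0.42)]
scene roller_axis [(324, 232, 0.69)]
scene near_rail [(323, 276, 0.77), (202, 231, 0.41)]
scene head_edge [(325, 276, 0.59), (324, 231, 0.23)]
scene green_gauge_grip [(112, 201, 0.83), (171, 259, 0.69), (158, 215, 0.6), (202, 234, 0.56)]
scene green_gauge [(171, 259, 0.95), (111, 202, 0.84), (159, 215, 0.74), (201, 228, 0.6)]
scene blue_gauge [(190, 294, 0.57)]
scene fence [(288, 283, 0.59)]
scene lane_mouth [(328, 271, 0.86)]
scene lane_stop [(325, 273, 0.8)]
scene cam [(326, 230, 0.56)]
top lever_knob [(206, 145, 0.77), (125, 215, 0.42)]
top roller_axis [(213, 230, 0.59), (211, 146, 0.53), (249, 130, 0.46)]
top near_rail [(213, 122, 0.65)]
top head_edge []
top green_gauge_grip [(329, 230, 0.84), (373, 265, 0.81), (331, 182, 0.69), (296, 197, 0.61)]
top green_gauge [(328, 234, 0.96), (372, 268, 0.74), (297, 200, 0.71), (330, 178, 0.69)]
top blue_gauge [(321, 142, 0.92), (213, 230, 0.66), (250, 129, 0.5)]
top fence [(249, 129, 0.78), (214, 115, 0.45), (208, 149, 0.34)]
top lane_mouth [(213, 117, 0.69)]
top lane_stop [(212, 120, 0.71)]
top cam [(207, 148, 0.77), (250, 129, 0.26)]
```

View pics/s0.png

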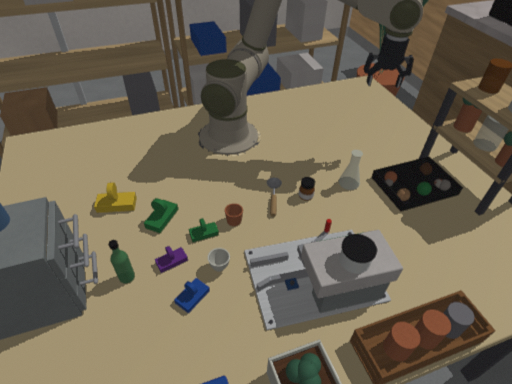

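View pics/t0.png

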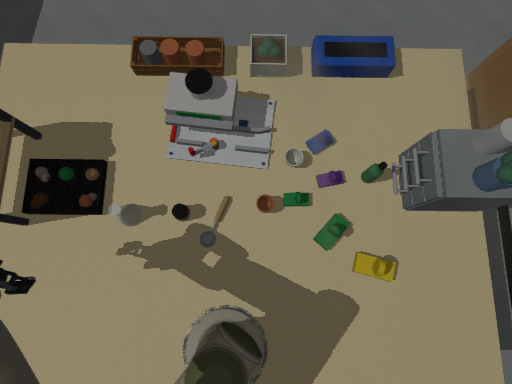

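```bash
python3 - <<'E'
from h import *
b=cv2.imread('pics/t0.png')[90:215,155:315]
cv2.imwrite('pics/tc.png',cv2.resize(b,None,fx=5,fy=4.6,interpolation=cv2.INTER_CUBIC) if 0 else cv2.resize(b,(768,600),interpolation=cv2.INTER_CUBIC))
C=cams('top')
for n,p,z in [('knob',(192,152),86),('roller',(214,144),35),('stop',(173,133),24),('gg',(297,198),44),('blue',(320,142),20),('white',(294,158),50),('clay',(265,204),50),('amber',(181,212),65)]: print(n,atz(C,p,z).round())
print(ctrl.get_calibration('wrist'))
print(-C[1].T@C[2])
E
```

```text
knob [564. 108.  86.]
roller [607.  49.  35.]
stop [646. 183.  24.]
gg [ 435. -210.   44.]
blue [ 623. -290.   20.]
white [ 559. -202.   50.]
clay [ 414. -113.   50.]
amber [385. 135.  65.]
{'K': array([[336.85202423,   0.        , 253.56216729],
       [  0.        , 336.85202423, 190.52665321],
       [  0.        ,   0.        ,   1.        ]]), 'tool_from_camera': array([[ 9.99999938e-01, -3.04260823e-05,  3.50042905e-04,
        -1.33787234e+00],
       [-7.84584488e-05,  9.51752471e-01,  3.06866791e-01,
        -7.65484759e+01],
       [-3.42490954e-04, -3.06866799e-01,  9.51752410e-01,
        -1.41608980e+02],
       [ 0.00000000e+00,  0.00000000e+00,  0.00000000e+00,
         1.00000000e+00]])}
[ 250.13882083  -73.99610961 1098.19402824]
```

View pics/tc.png

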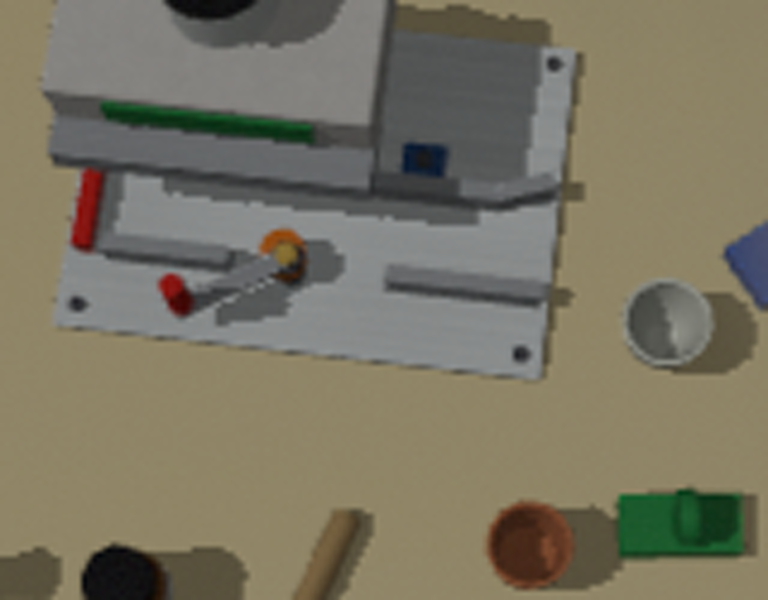

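```bash
cat >> h.py <<'E'
def toolR(yaw,lean=0):
    # tool x along filler y, z down; lean deg: hand leans back to -x
    ex=np.array([np.cos(yaw),np.sin(yaw),0]);ey=np.array([-np.sin(yaw),np.cos(yaw),0]);ez=np.array([0,0,1.])
    l=np.radians(lean); z=-ez*np.cos(l)+ex*np.sin(l); return np.column_stack([ey,np.cross(z,ey),z])
def plan(P,R,n,s=None):
    s=s or ctrl.sense(); q=s['ee_rot']; R0=Ro.from_quat([q[1],q[2],q[3],q[0]]).as_matrix(); p=np.array(s['eef_pos'])
    rv=np.degrees(Ro.from_matrix(R0.T@R).as_rotvec()); st=(np.array(P)-p)/n; r=(rv/n).round(2)
    rows=[];Rc=R0
    for i in range(n):
        d=(Rc.T@(np.array(P)-p)/(n-i)).round(1); rows.append([d.tolist(),r.tolist()]); p=p+Rc@d; Rc=Rc@Ro.from_rotvec(np.radians(r)).as_matrix()
    print('turn',rv.round(2),'end err',(p-P).round(2),Ro.from_matrix(Rc.T@R).magnitude().round(4)); print(str(rows).replace(' ',''))
E
python3 - <<'E'
from h import *
plan([545,40,215],toolR(-.11),17)
E
```

```text
Traceback (most recent call last):
  File "h.py", line 33, in plan
    print('turn',rv.round(2),'end err',(p-P).round(2),Ro.from_matrix(Rc.T@R).magnitude().round(4)); print(str(rows).replace(' ',''))
                                                      ^^^^^^^^^^^^^^^^^^^^^^^^^^^^^^^^^^^^^^^^
AttributeError: 'float' object has no attribute 'round'
```

```bash
sed -i 's/Ro.from_matrix(Rc.T@R).magnitude().round(4)/round(Ro.from_matrix(Rc.T@R).magnitude(),4)/' h.py
python3 - <<'E'
from h import *
plan([545,40,215],toolR(-.11),17)
E
```

```text
turn [  0.    -0.   -18.15] end err [-0.02  0.04  0.01] 0.0006
[[[-15.5,28.2,1.0],[0.0,-0.0,-1.07]],[[-16.0,27.9,1.0],[0.0,-0.0,-1.07]],[[-16.5,27.6,1.0],[0.0,-0.0,-1.07]],[[-17.0,27.3,1.0],[0.0,-0.0,-1.07]],[[-17.5,27.0,0.9],[0.0,-0.0,-1.07]],[[-18.0,26.6,1.0],[0.0,-0.0,-1.07]],[[-18.5,26.3,0.9],[0.0,-0.0,-1.07]],[[-19.0,26.0,1.0],[0.0,-0.0,-1.07]],[[-19.5,25.6,0.9],[0.0,-0.0,-1.07]],[[-20.0,25.2,1.0],[0.0,-0.0,-1.07]],[[-20.4,24.8,0.9],[0.0,-0.0,-1.07]],[[-20.9,24.5,1.0],[0.0,-0.0,-1.07]],[[-21.4,24.1,0.9],[0.0,-0.0,-1.07]],[[-21.8,23.7,1.0],[0.0,-0.0,-1.07]],[[-22.3,23.2,0.9],[0.0,-0.0,-1.07]],[[-22.7,22.8,1.0],[0.0,-0.0,-1.07]],[[-23.0,22.4,0.9],[0.0,-0.0,-1.07]]]
```

Request:
{"name": "play_rows", "arguments": {
  "motion": [
    [[-15.5, 28.2, 1], [0, 0, -1.07]],
    [[-16, 27.9, 1], [0, 0, -1.07]],
    [[-16.5, 27.6, 1], [0, 0, -1.07]],
    [[-17, 27.3, 1], [0, 0, -1.07]],
    [[-17.5, 27, 1], [0, 0, -1.07]],
    [[-18, 26.6, 1], [0, 0, -1.07]],
    [[-18.5, 26.3, 1], [0, 0, -1.07]],
    [[-19, 26, 1], [0, 0, -1.07]],
    [[-19.5, 25.6, 1], [0, 0, -1.07]],
    [[-20, 25.2, 1], [0, 0, -1.07]],
    [[-20.4, 24.8, 1], [0, 0, -1.07]],
    [[-20.9, 24.5, 1], [0, 0, -1.07]],
    [[-21.4, 24.1, 1], [0, 0, -1.07]],
    [[-21.8, 23.7, 1], [0, 0, -1.07]],
    [[-22.3, 23.2, 1], [0, 0, -1.07]],
    [[-22.7, 22.8, 1], [0, 0, -1.07]],
    [[-23, 22.4, 1], [0, 0, -1.07]],
    [[0, 0, 0], [0, 0, 0]],
    [[0, 0, 0], [0, 0, 0]]
  ]
}}

```text
time_s: 2.83
eef_pos: [545.3, 39.0, 213.8]
ee_rot: [-0.0, 0.745, 0.667, -0.0]
force: [-0.2, -0.3, 0.8]
grip_width: 1.0
```

```bash
python3 - <<'E'
from h import *
import pickle
s=ctrl.sense(); print(s['eef_pos'],s['ee_rot'],s['dq'].round(4)); a=snap('wrist','w1.png'); pickle.dump(s,open('s1.pkl','wb'))
cv2.imwrite('pics/w1b.png',cv2.resize(a[:,:,::-1],(800,600),interpolation=cv2.INTER_CUBIC))
for n in ['lever_knob','roller_axis','near_rail','head_edge','fence','green_gauge_grip']:
        r=ctrl.spot_in('wrist',n); print(n,[(round(x['position'][0]*512,1),round(x['position'][1]*384,1),round(x['p'],2)) for x in r[:4]])
E
```

```text
[545.31298954  39.03868605 213.78868187] [-3.40417422e-04  7.45421439e-01  6.66593365e-01 -2.17884473e-04] [ 0.0417 -0.0286  0.0278  0.0038  0.0016  0.013 ]
lever_knob [(296.9, 210.1, 0.75)]
roller_axis [(300.7, 210.2, 0.87)]
near_rail [(265.0, 244.1, 0.86)]
head_edge []
fence [(223.5, 270.8, 0.81)]
green_gauge_grip [(20.4, 80.9, 0.57)]
```

View pics/w1b.png

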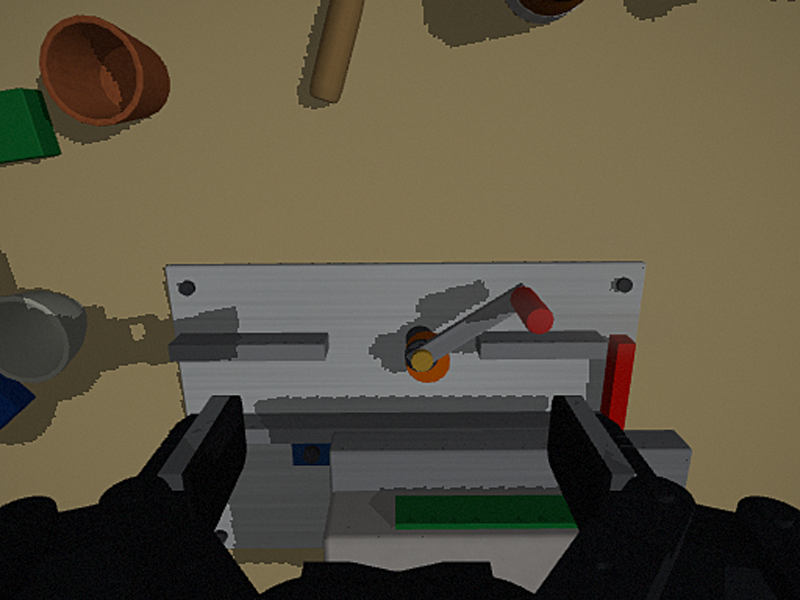

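```bash
python3 - <<'E'
from h import *
plan([572,40,135],toolR(-.11,32),8)
E
```

```text
turn [-3.198e+01 -3.000e-02  9.000e-02] end err [-0.02  0.    0.02] 0.0006
[[[0.3,3.4,9.9],[-4.0,-0.0,0.01]],[[0.3,2.7,10.2],[-4.0,-0.0,0.01]],[[0.3,2.0,10.3],[-4.0,-0.0,0.01]],[[0.3,1.2,10.4],[-4.0,-0.0,0.01]],[[0.2,0.5,10.5],[-4.0,-0.0,0.01]],[[0.3,-0.2,10.5],[-4.0,-0.0,0.01]],[[0.2,-0.9,10.5],[-4.0,-0.0,0.01]],[[0.3,-1.7,10.4],[-4.0,-0.0,0.01]]]
```

Request:
{"name": "play_rows", "arguments": {
  "motion": [
    [[0, 3.4, 10], [-4, 0, 0]],
    [[0, 2.7, 10], [-4, 0, 0]],
    [[0, 2, 10], [-4, 0, 0]],
    [[0, 1.2, 10.5], [-4, 0, 0]],
    [[0, 0.5, 10.5], [-4, 0, 0]],
    [[0, 0, 10.5], [-4, 0, 0]],
    [[0, -1, 10.5], [-4, 0, 0]],
    [[0, -1.7, 10.5], [-4, 0, 0]],
    [[0, 0, 0], [0, 0, 0]],
    [[0, 0, 0], [0, 0, 0]],
    [[0, 0, 0], [0, 0, 0]]
  ]
}}

```text
time_s: 4.1
eef_pos: [572.7, 37.2, 136.1]
ee_rot: [0.205, 0.716, 0.642, 0.184]
force: [-0.1, -0.2, -0.1]
grip_width: 1.001
```

```bash
python3 - <<'E'
from h import *
import pickle
s=ctrl.sense(); print(s['eef_pos'],s['ee_rot'],s['dq'].round(4)); a=snap('wrist','w2.png'); pickle.dump(s,open('s2.pkl','wb'))
cv2.imwrite('pics/w2b.png',cv2.resize(a[:,:,::-1],(800,600),interpolation=cv2.INTER_CUBIC))
for n in ['lever_knob','roller_axis','near_rail','head_edge','fence']:
        r=ctrl.spot_in('wrist',n); print(n,[(round(x['position'][0]*512,1),round(x['position'][1]*384,1),round(x['p'],2)) for x in r[:4]])
E
```

```text
[572.74219738  37.15626804 136.10142468] [0.20523528 0.71574437 0.64166435 0.18399818] [-0.0022 -0.0023 -0.008   0.0001 -0.0118 -0.0023]
lever_knob [(340.6, 142.1, 0.98)]
roller_axis [(342.4, 142.6, 0.63)]
near_rail [(280.8, 165.6, 0.77)]
head_edge [(280.0, 167.8, 0.84)]
fence [(251.3, 198.3, 0.91)]
```

View pics/w2b.png

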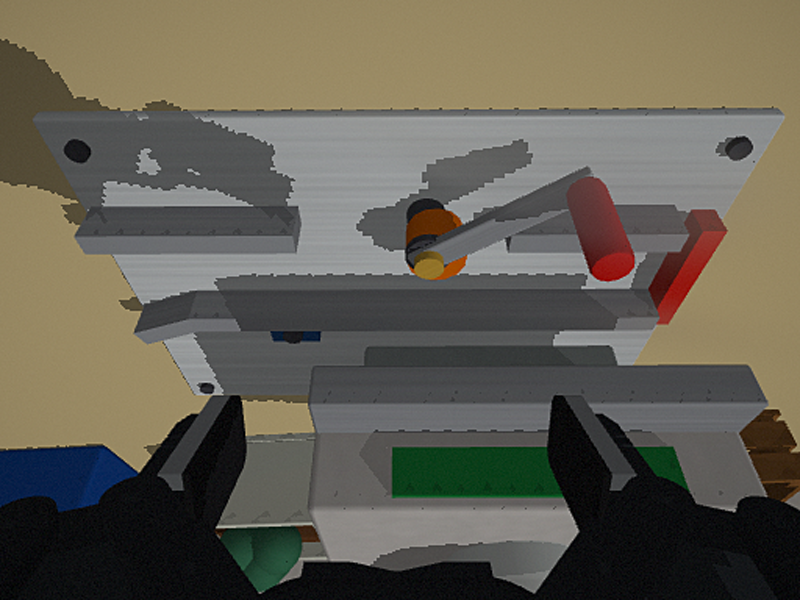

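```bash
python3 - <<'E'
from h import *
for fn,cols,r in [('w2.png',(80,120,150,170,200,230,250,300,340,380,400,425,430),(120,260)),('w1.png',(130,150,170,190,200,220,250,300,320,335,350,370),(205,300))]:
    g=cv2.imread('pics/'+fn).astype(float).mean(2)
    for c in cols:
        p=g[r[0]:r[1],c-2:c+3].mean(1); d=np.gradient(p)
        out=[]
        for i in range(1,len(d)-1):
            if abs(d[i])>5 and abs(d[i])>=abs(d[i-1]) and abs(d[i])>abs(d[i+1]):
                den=abs(d[i-1])-2*abs(d[i])+abs(d[i+1]); o=.5*(abs(d[i-1])-abs(d[i+1]))/den if den else 0
                out.append((round(float(r[0]+i+o),1),int(d[i])))
        print(fn,c,out)
E
```

```text
w2.png 80 [(122.1, 5), (131.8, -45), (150.7, 22), (162.3, 23), (173.9, -10), (177.9, 5), (180.1, -7), (181.9, 5), (191.6, -36), (197.2, 26)]
w2.png 120 [(131.5, -44), (150.7, 21), (162.0, 24), (186.3, -45), (204.0, 25), (213.4, 19), (216.9, 5), (235.1, -5), (241.2, -9), (243.9, -5)]
w2.png 150 [(125.6, 23), (127.5, 14), (131.5, -44), (150.4, 23), (162.1, 23), (168.0, -5), (176.5, -38), (185.0, -14), (203.9, 14), (207.6, 5), (211.7, -14), (252.6, -44)]
w2.png 170 [(131.5, -12), (150.6, 22), (162.0, 24), (175.5, -41), (185.1, -14), (211.5, 13), (252.3, -5), (256.1, 35)]
w2.png 200 [(175.4, -33), (185.1, -12), (211.6, -19), (218.0, 34), (233.9, -8)]
w2.png 230 [(137.4, 8), (139.8, -21), (142.6, -16), (147.3, 33), (150.6, 8), (175.5, -41), (184.8, -13), (211.6, 13), (233.2, -15), (258.3, 18)]
w2.png 250 [(131.5, -40), (160.1, 41), (174.9, -40), (184.8, -13), (211.3, 11), (221.1, -18), (234.6, 7), (258.3, 18)]
w2.png 300 [(122.5, 20), (124.6, 13), (141.2, -45), (146.7, 18), (162.0, 20), (165.8, 8), (175.1, -40), (184.7, -13), (211.4, 12), (220.8, -19), (234.5, 7), (258.1, 16)]
w2.png 340 
[... 1226 characters left out ...]
3.6, -20), (273.9, 5), (288.1, 20)]
w1.png 250 [(212.5, -31), (238.0, 26), (252.7, -32), (263.6, -19), (273.5, 6), (288.0, 19)]
w1.png 300 [(205.9, 19), (217.2, -7), (225.6, 32), (252.7, -33), (263.0, -19), (273.3, 5), (287.8, 17)]
w1.png 320 [(211.5, -41), (219.0, 25), (229.5, 22), (252.9, -32), (263.0, -18), (273.1, 5), (287.8, 17)]
w1.png 335 [(206.7, 13), (209.0, 13), (211.3, -36), (219.0, 23), (229.6, 22), (249.0, 5), (252.7, -31), (262.7, -20), (273.0, 5), (287.5, 15)]
w1.png 350 [(210.2, 8), (211.8, -10), (219.0, 22), (229.6, 21), (253.2, -18), (262.8, -42), (287.7, 9), (296.4, 5)]
w1.png 370 [(211.0, -35), (218.8, 20), (229.3, 18), (252.5, -41), (266.9, -8), (269.9, -7), (271.7, -5)]
```

```bash
cat > fit.py <<'E'
from h import *
import pickle
from scipy.optimize import least_squares
C1=cams('wrist',pickle.load(open('s1.pkl','rb')));C2=cams('wrist',pickle.load(open('s2.pkl','rb')))
k=1.5625
# lines: (cam, key x, z, [(col,row)..])
L=[(C2,'r',30,[(80,162.3),(120,162.0),(170,162.0),(340,161.2),(430,161.0)]),(C1,'r',30,[(130,231),(190,230.4),(320,229.5),(370,229.3)]),
(C2,'f',8,[(150,185),(200,185.1),(250,184.8),(300,184.7),(340,184.5),(400,184.3)]),(C1,'f',8,[(170,264),(200,263.8),(250,263.6),(300,263),(335,262.8)]),
(C2,'f',30,[(150,203.9)]),(C1,'f',30,[(190,274.1),(220,273.9),(300,273.3),(335,273)]),
(C2,'p',80,[(250,234.6),(300,234.5),(380,234.3)])]
Y=[(C2,(510/k,249/k),40),(C2,(78/k,252/k),-170),(C2,(687/k,248/k),125),(C1,(480/k,358/k),40),(C1,(171/k,359/k),-170),(C1,(608/k,358/k),125)]
K=[(C1,(540/k,320/k)),(C2,(611/k,266/k))]
def F(q,X):
    c,s=np.cos(q[2]),np.sin(q[2]); d=X-np.array([q[0],q[1],0]); return np.array([c*d[0]+s*d[1],-s*d[0]+c*d[1],d[2]])
def res(q,full=False):
    r=[];g={'r':-29,'f':q[3],'p':-6}
    h=lambda C:(C[0],C[1],C[2]+ (C[1]@np.array([0,0,q[4]])))
    for C,key,z,pts in L:
        e=[F(q,atz(h(C),p,z))[0]-g[key] for p in pts]; r+=e
        if full: print(key,z,'C1' if C is C1 else 'C2',np.round(e,2))
    for C,p,y in Y:
        e=F(q,atz(h(C),p,30))[1]-y; r.append(.5*e)
        if full: print('y',y,round(e,2))
    return r+[q[4]*.3]
if __name__=='__main__':
    o=least_squares(res,[640,45,-.11,21,0],loss='soft_l1'); q=o.x; print(q.round(4)); res(q,True)
    for C,p in K:
        f=F(q,atz(C,p,86)); print('knob',f.round(1),'ang',np.arctan2(-(f[1]),-(f[0]+35.5)).round(3),np.hypot(f[0]+35.5,f[1]).round(1))
    np.save('q.npy',q)
E
python3 fit.py
```

```text
[ 6.448872e+02  4.317890e+01 -1.047000e-01  2.292110e+01  1.825900e+00]
r 30 C2 [-0.31 -0.5  -0.33 -0.6  -0.5 ]
r 30 C1 [ 0.18 -0.06 -0.13  0.01]
f 8 C2 [-0.39 -0.04 -0.25 -0.18 -0.29 -0.32]
f 8 C1 [0.31 0.3  0.45 0.08 0.1 ]
f 30 C2 [-0.24]
f 30 C1 [ 0.22  0.2   0.08 -0.02]
p 80 C2 [0.88 0.92 0.93]
y 40 -0.35
y -170 -0.77
y 125 0.23
y 40 -0.72
y -170 2.42
y 125 -0.03
knob [-76.6  61.7  86. ] ang -0.984 74.1
knob [-76.5  60.5  86. ] ang -0.975 73.1
```

```bash
cat >> h.py <<'E'
try: q=np.load('q.npy')
except Exception: q=None
def W(x,y,z):
    c,s=np.cos(q[2]),np.sin(q[2]); return np.array([q[0]+c*x-s*y,q[1]+s*x+c*y,z])
def Fi(X):
    c,s=np.cos(q[2]),np.sin(q[2]); d=np.array(X)-np.array([q[0],q[1],0]); return np.array([c*d[0]+s*d[1],-s*d[0]+c*d[1],d[2]])
def knob(a,z): return W(-35.5-75*np.cos(a),-75*np.sin(a),z)
E
python3 - <<'E'
from h import *
a=-.98; R=toolR(q[2]+a)
print(knob(a,50)); plan(knob(a,130),R,11)
E
```

```text
[574.54673841 113.20467647  50.        ]
turn [ 29.42 -15.6   54.38] end err [-0.02 -0.02 -0.02] 0.0011
[[[6.9,-0.7,0.1],[2.67,-1.42,4.94]],[[6.8,-1.3,0.0],[2.67,-1.42,4.94]],[[6.7,-1.9,-0.1],[2.67,-1.42,4.94]],[[6.5,-2.5,-0.1],[2.67,-1.42,4.94]],[[6.2,-3.0,-0.2],[2.67,-1.42,4.94]],[[6.0,-3.6,-0.2],[2.67,-1.42,4.94]],[[5.6,-4.1,-0.1],[2.67,-1.42,4.94]],[[5.2,-4.6,-0.1],[2.67,-1.42,4.94]],[[4.8,-5.0,0.0],[2.67,-1.42,4.94]],[[4.4,-5.4,0.2],[2.67,-1.42,4.94]],[[3.9,-5.7,0.3],[2.67,-1.42,4.94]]]
```

Request:
{"name": "play_rows", "arguments": {
  "motion": [
    [[6.9, -0.7, 0], [2.67, -1.42, 4.94]],
    [[6.8, -1.3, 0], [2.67, -1.42, 4.94]],
    [[6.7, -1.9, 0], [2.67, -1.42, 4.94]],
    [[6.5, -2.5, 0], [2.67, -1.42, 4.94]],
    [[6.2, -3, 0], [2.67, -1.42, 4.94]],
    [[6, -3.6, 0], [2.67, -1.42, 4.94]],
    [[5.6, -4.1, 0], [2.67, -1.42, 4.94]],
    [[5.2, -4.6, 0], [2.67, -1.42, 4.94]],
    [[4.8, -5, 0], [2.67, -1.42, 4.94]],
    [[4.4, -5.4, 0], [2.67, -1.42, 4.94]],
    [[3.9, -5.7, 0], [2.67, -1.42, 4.94]],
    [[0, 0, 0], [0, 0, 0]],
    [[0, 0, 0], [0, 0, 0]]
  ],
  "fingers": 60,
  "squeeze": 25
}}

```text
time_s: 5.48
eef_pos: [574.0, 112.4, 129.0]
ee_rot: [0.002, 0.969, 0.247, 0.002]
force: [-1.3, 0.9, 0.6]
grip_width: 0.705
```

```bash
python3 - <<'E'
from h import *
a=-.98; R=toolR(q[2]+a)
plan(knob(a,51),R,4)
E
```

```text
turn [ 0.33 -0.15  0.7 ] end err [ 0.03 -0.03 -0.04] 0.0005
[[[0.2,-0.2,19.5],[0.08,-0.04,0.18]],[[0.2,-0.2,19.5],[0.08,-0.04,0.18]],[[0.2,-0.2,19.5],[0.08,-0.04,0.18]],[[0.2,-0.1,19.5],[0.08,-0.04,0.18]]]
```

Request:
{"name": "play_rows", "arguments": {
  "motion": [
    [[0.2, -0.2, 19.5], [0.1, 0, 0.2]],
    [[0.2, -0.2, 19.5], [0.1, 0, 0.2]],
    [[0.2, -0.2, 19.5], [0.1, 0, 0.2]],
    [[0.2, -0.1, 19.5], [0, 0, 0.1]],
    [[0, 0, 0], [0, 0, 0]]
  ]
}}

```text
time_s: 5.9
eef_pos: [572.1, 113.3, 47.9]
ee_rot: [-0.001, 0.971, 0.241, -0.002]
force: [-0.5, 0.6, -0.4]
grip_width: 0.704
```

Request:
{"name": "play_rows", "arguments": {
  "motion": [
    [[0, 0, 0], [0, 0, 0]],
    [[0, 0, 0], [0, 0, 0]],
    [[0, 0, 0], [0, 0, 0]],
    [[0, 0, 0], [0, 0, 0]],
    [[0, 0, 0], [0, 0, 0]],
    [[0, 0, 0], [0, 0, 0]]
  ],
  "fingers": 0,
  "squeeze": 25
}}

```text
time_s: 6.4
eef_pos: [575.1, 113.7, 52.6]
ee_rot: [-0.0, 0.971, 0.24, 0.002]
force: [-1.1, 1.1, 6.6]
grip_width: 0.18
```

```bash
python3 - <<'E'
from h import *
s=ctrl.sense(); print(s['eef_pos'],s['grip_width'],s['force'])
a0=-.98;a1=-.26
# 12 rows along the arc
R0=toolR(q[2]+a0); n=12;rows=[]
for i in range(n):
    a=a0+(a1-a0)*i/n;b=a0+(a1-a0)*(i+1)/n
    rows.append((toolR(q[2]+a).T@(knob(b,0)-knob(a,0))).round(2).tolist()+[round(-np.degrees(b-a),3)])
print(rows[0],rows[-1])
f=Fi(s['eef_pos']); print(f,np.arctan2(-f[1],-(f[0]+35.5)),np.hypot(f[0]+35.5,f[1]))
E
```

```text
[575.09182371 113.66419493  52.57922974] 0.1797748188612995 [-1.0558942   1.1006039   6.57818396]
[-4.5, 0.13, 0.0, np.float64(-3.438)] [-4.5, 0.13, 0.0, np.float64(-3.438)]
[-76.78263979  62.80129558  52.57922974] -0.9892691731432818 75.15490053820967
```

Request:
{"name": "play_rows", "arguments": {
  "motion": [
    [[-4.5, 0.13, 0], [0, 0, -3.45]],
    [[-4.5, 0.13, 0], [0, 0, -3.45]],
    [[-4.5, 0.13, 0], [0, 0, -3.45]],
    [[-4.5, 0.13, 0], [0, 0, -3.45]],
    [[-4.5, 0.13, 0], [0, 0, -3.45]],
    [[-4.5, 0.13, 0], [0, 0, -3.45]],
    [[-4.5, 0.13, 0], [0, 0, -3.45]],
    [[-4.5, 0.13, 0], [0, 0, -3.45]],
    [[-4.5, 0.13, 0], [0, 0, -3.45]],
    [[-4.5, 0.13, 0], [0, 0, -3.45]],
    [[-4.5, 0.13, 0], [0, 0, -3.45]],
    [[-4.5, 0.13, 0], [0, 0, -3.45]],
    [[0, 0, 0], [0, 0, 0]],
    [[0, 0, 0], [0, 0, 0]],
    [[0, 0, 0], [0, 0, 0]],
    [[0, 0, 0], [0, 0, 0]]
  ]
}}

```text
time_s: 7.73
eef_pos: [540.5, 73.6, 52.6]
ee_rot: [0.001, 0.823, 0.567, 0.002]
force: [0.9, -1.9, 7.2]
grip_width: 0.18
```

```bash
python3 - <<'E'
from h import *
s=ctrl.sense(); print(s['eef_pos'],s['grip_width'],s['force'])
f=Fi(s['eef_pos']); a=np.arctan2(-f[1],-(f[0]+35.5));print(f,a,np.hypot(f[0]+35.5,f[1]), -35.5-8*np.sin(a)-q[3])
E
```

```text
[540.53585711  73.56713573  52.55639201] 0.17982611408034524 [ 0.89984561 -1.90563105  7.23882534]
[-106.95672794   19.31091287   52.55639201] -0.26394133968951705 74.02010081202137 -56.33398129548371
```

Request:
{"name": "play_rows", "arguments": {
  "motion": [
    [[0, 0, 0], [0, 0, 0]],
    [[0, 0, 0], [0, 0, 0]],
    [[0, 0, 0], [0, 0, 0]],
    [[0, 0, -15], [0, 0, 0]],
    [[0, 0, -25], [0, 0, 0]],
    [[0, 0, -30], [0, 0, 0]],
    [[0, 0, -30], [0, 0, 0]],
    [[0, 0, 0], [0, 0, 0]]
  ],
  "fingers": 60
}}

```text
time_s: 8.4
eef_pos: [541.3, 73.9, 156.5]
ee_rot: [0.003, 0.823, 0.567, 0.005]
force: [1.5, 0.5, 1.0]
grip_width: 0.705
```

```bash
python3 - <<'E'
from h import *
plan([572,40,140],toolR(q[2],32),8)
E
```

```text
turn [-31.23   3.96 -14.53] end err [-0.06  0.01  0.02] 0.001
[[[-2.6,5.1,2.1],[-3.9,0.49,-1.82]],[[-2.8,4.8,2.4],[-3.9,0.49,-1.82]],[[-2.9,4.6,2.7],[-3.9,0.49,-1.82]],[[-3.1,4.3,3.0],[-3.9,0.49,-1.82]],[[-3.3,4.0,3.2],[-3.9,0.49,-1.82]],[[-3.4,3.6,3.5],[-3.9,0.49,-1.82]],[[-3.6,3.3,3.7],[-3.9,0.49,-1.82]],[[-3.7,2.8,3.8],[-3.9,0.49,-1.82]]]
```

Request:
{"name": "play_rows", "arguments": {
  "motion": [
    [[-2.6, 5.1, 2], [-3.9, 0.5, -1.8]],
    [[-2.8, 4.8, 2.4], [-3.9, 0.5, -1.8]],
    [[-2.9, 4.6, 2.7], [-3.9, 0.5, -1.8]],
    [[-3.1, 4.3, 3], [-3.9, 0.5, -1.8]],
    [[-3.3, 4, 3.2], [-3.9, 0.5, -1.8]],
    [[-3.4, 3.6, 3.5], [-3.9, 0.5, -1.8]],
    [[-3.6, 3.3, 3.7], [-3.9, 0.5, -1.8]],
    [[-3.7, 2.8, 3.8], [-3.9, 0.5, -1.8]],
    [[0, 0, 0], [0, 0, 0]],
    [[0, 0, 0], [0, 0, 0]],
    [[0, 0, 0], [0, 0, 0]]
  ],
  "fingers": 85
}}

```text
time_s: 9.32
eef_pos: [569.8, 40.1, 134.7]
ee_rot: [0.201, 0.717, 0.643, 0.181]
force: [0.1, -0.3, 1.1]
grip_width: 0.998
```

```bash
python3 - <<'E'
from h import *
import pickle
s=ctrl.sense(); print(s['eef_pos']); a=snap('wrist','w3.png'); pickle.dump(s,open('s3.pkl','wb'))
C=cams('wrist',s); C=(C[0],C[1],C[2]+C[1]@np.array([0,0,q[4]]))
def hsv_c(lo,hi,box):
    h=cv2.cvtColor(a,cv2.COLOR_RGB2HSV); m=cv2.inRange(h,lo,hi); M=np.zeros_like(m); x0,y0,x1,y1=box; M[y0:y1,x0:x1]=m[y0:y1,x0:x1]; return M
d=a.copy()
for an in (-.264,):
    rx,ry=-35.5-8*np.sin(an),8*np.cos(an)
    for X,c in [(knob(an,86),(0,255,255)),(W(rx,ry,35),(0,0,255))]:
        p=proj(C,X); print(p)
    for rad,cen,z,c in [(15,(rx,ry),35,(0,0,255)),(15,(rx,ry),13,(0,0,255)),(8,(-35.5-75*np.cos(an),-75*np.sin(an)),86,(0,255,255))]:
        pts=np.array([proj(C,W(cen[0]+rad*np.cos(t),cen[1]+rad*np.sin(t),z)) for t in np.linspace(0,6.28,40)])
        big=None
        if rad: 
            if 'B' not in globals(): B=cv2.resize(d[100:250,150:400],None,fx=3.2,fy=3.2,interpolation=cv2.INTER_CUBIC)
            cv2.polylines(B,[((pts-[150,100]+.5)*3.2).astype(int)],True,c,1)
    for x,z in [(q[3],8),(q[3],30),(-29,30)]:
        pts=np.array([proj(C,W(x,y,z)) for y in (-170,125)]); cv2.polylines(B,[((pts-[150,100]+.5)*3.2).astype(int)],False,(255,0,255),1)
cv2.imwrite('pics/w3b.png',B[:,:,::-1])
E
```

```text
[569.82005692  40.08017623 134.65890211]
[320.06806416 135.38189123]
[280.85703299 168.26114674]
```

View pics/w3b.png

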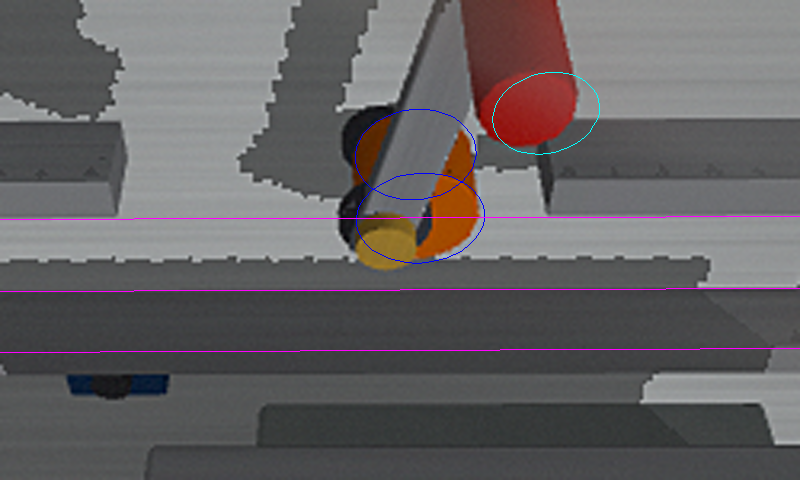

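```bash
python3 - <<'E'
from h import *
import pickle
from scipy.optimize import least_squares
s=pickle.load(open('s3.pkl','rb'));C=cams('wrist',s); C=(C[0],C[1],C[2]+C[1]@np.array([0,0,q[4]]))
P=lambda u,v:(150+u/3.2-.5,100+v/3.2-.5)
for n,p,z in [('rail2start',P(548,214),30),('rail1end',P(118,216),30),('knobtop',P(528,108),86)]: 
    f=Fi(atz(C,p,z)); print(n,f.round(2)); 
print('a',np.arctan2(-f[1],-(f[0]+35.5)))
# edges of roller: right edge at top (z35) col 478 ; lower edge row 260
def circ(a,dx,dy,rad,cx,cy,z): return np.array([proj(C,W(cx+dx+rad*np.cos(t),cy+dy+rad*np.sin(t),z)) for t in np.linspace(0,6.28,200)])
R=P(478,260);Kx0,Ky1=P(479,146);Kx1,_=P(578,146)
def res(v):
    a,dx,dy=v
    r=circ(a,dx,dy,15,-35.5-8*np.sin(a),8*np.cos(a),35);k=circ(a,dx,dy,8,-35.5-75*np.cos(a),-75*np.sin(a),86)
    return [r[:,0].max()-R[0],r[:,1].max()-R[1],k[:,0].max()-Kx1,k[:,0].min()-Kx0,k[:,1].max()-Ky1,.3*dx]
o=least_squares(res,[-.26,0,0]);print(o.x,np.round(o.fun,2)); a=o.x[0]; print(-35.5-8*np.sin(a)-q[3])
E
```

```text
rail2start [-30.24  38.79  30.  ]
rail1end [-30.05 -64.37  30.  ]
knobtop [-109.24   16.7    86.  ]
a -0.222678581574471
[-0.24761315 -1.22961546 -1.68806536] [ 0.04 -0.21  1.32 -1.35  0.33 -0.37]
-56.460355735101665
```

```bash
python3 - <<'E'
from h import *
plan([425,-207,165],toolR(-.05),9)
E
```

```text
turn [31.43  0.83 -3.23] end err [0.01 0.02 0.02] 0.0004
[[[-29.0,-9.4,-9.7],[3.49,0.09,-0.36]],[[-29.0,-10.1,-9.2],[3.49,0.09,-0.36]],[[-28.9,-10.9,-8.6],[3.49,0.09,-0.36]],[[-28.8,-11.5,-7.9],[3.49,0.09,-0.36]],[[-28.7,-12.2,-7.3],[3.49,0.09,-0.36]],[[-28.6,-12.8,-6.5],[3.49,0.09,-0.36]],[[-28.5,-13.3,-5.8],[3.49,0.09,-0.36]],[[-28.4,-13.9,-5.0],[3.49,0.09,-0.36]],[[-28.3,-14.3,-4.2],[3.49,0.09,-0.36]]]
```

Request:
{"name": "play_rows", "arguments": {
  "motion": [
    [[-29, -9.4, -9.7], [3.5, 0, -0.35]],
    [[-29, -10, -9.2], [3.5, 0, -0.35]],
    [[-29, -11, -8.6], [3.5, 0, -0.35]],
    [[-28.8, -11.5, -8], [3.5, 0, -0.35]],
    [[-28.7, -12.2, -7.3], [3.5, 0, -0.35]],
    [[-28.6, -12.8, -6.5], [3.5, 0, -0.35]],
    [[-28.5, -13.3, -5.8], [3.5, 0, -0.35]],
    [[-28.4, -14, -5], [3.5, 0, -0.35]],
    [[-28.3, -14.3, -4.2], [3.5, 0, -0.35]],
    [[0, 0, 0], [0, 0, 0]],
    [[0, 0, 0], [0, 0, 0]],
    [[0, 0, 0], [0, 0, 0]]
  ]
}}

```text
time_s: 10.37
eef_pos: [424.0, -206.3, 166.3]
ee_rot: [0.004, 0.726, 0.687, -0.005]
force: [0.4, -0.1, -0.4]
grip_width: 1.0
```

```bash
python3 - <<'E'
from h import *
import pickle
s=ctrl.sense(); print(s['eef_pos']); a=snap('wrist','w4.png'); pickle.dump(s,open('s4.pkl','wb'))
cv2.imwrite('pics/w4b.png',cv2.resize(a[:,:,::-1],(800,600),interpolation=cv2.INTER_CUBIC))
C=cams('wrist',s)
for n in ['green_gauge_grip','green_gauge']:
        r=ctrl.spot_in('wrist',n); print(n,[(round(x['position'][0]*512,1),round(x['position'][1]*384,1),round(x['p'],2)) for x in r[:4]])
E
```

```text
[ 424.04209008 -206.27180352  166.270836  ]
green_gauge_grip [(252.4, 189.2, 0.93), (160.0, 253.5, 0.81), (112.6, 76.6, 0.62), (11.7, 2.6, 0.6)]
green_gauge [(114.4, 78.1, 0.91), (156.6, 252.1, 0.83), (13.5, 1.5, 0.75)]
```

View pics/w4b.png

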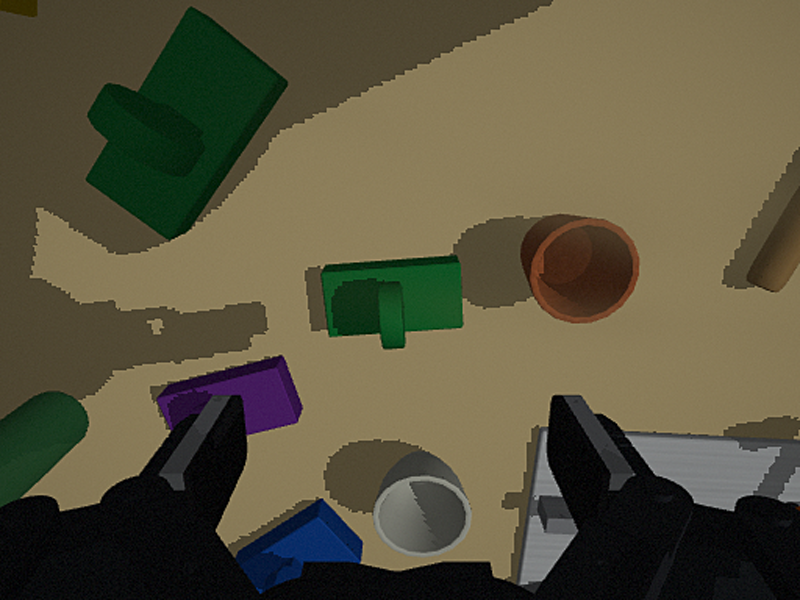

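```bash
python3 - <<'E'
from h import *
import pickle
s=pickle.load(open('s4.pkl','rb'));C=cams('wrist',s);k=1.5625
C=(C[0],C[1],C[2]+C[1]@np.array([0,0,q[4]]))
pts=[atz(C,(u/k,v/k),20) for u,v in [(323,271),(461,263),(463,326),(330,336)]]
for p in pts: print(p.round(1))
print([np.linalg.norm(pts[i]-pts[(i+1)%4]).round(1) for i in range(4)],np.mean(pts,0).round(1))
for i,j in ((0,1),(3,2)): d=pts[j]-pts[i]; print('yaw',-np.arctan2(d[0],d[1]))
print('disc top',atz(C,(393/k,343/k),62-4))
print('grip two view',tri([(cams('top'),(299,197)),(C,(252.4,200))]))
E
```

```text
[ 420.9 -251.2   20. ]
[ 420.3 -173.7   20. ]
[ 457.9 -173.2   20. ]
[ 460.3 -250.9   20. ]
[np.float64(77.5), np.float64(37.7), np.float64(77.8), np.float64(39.4)] [ 439.8 -212.2   20. ]
yaw 0.007963222142057282
yaw 0.0304531112494059
disc top [ 450.69279645 -212.70601427   58.        ]
grip two view (array([ 433.83589282, -212.4247185 ,   62.03619078]), [np.float64(1.734815591270321), np.float64(1.7348155912704062)])
```

```bash
cat >> h.py <<'E'
def tcp_for(G,yaw,lean=42,dz=15,dy=-4):
    R=toolR(yaw,lean); return np.array(G)+R@np.array([0,dy,dz]),R
E
python3 - <<'E'
from h import *
P,R=tcp_for([440,-212.4,44],.02); print(P)
plan(P-R[:,2]*85,R,10)
E
```

```text
[ 447.06296696 -212.25872182   30.17630519]
turn [-42.07   2.28  -3.75] end err [ 0.01  0.04 -0.  ] 0.001
[[[-0.8,-3.3,7.3],[-4.21,0.23,-0.37]],[[-0.9,-3.9,7.0],[-4.21,0.23,-0.37]],[[-0.8,-4.4,6.7],[-4.21,0.23,-0.37]],[[-0.9,-4.9,6.4],[-4.21,0.23,-0.37]],[[-0.8,-5.3,6.0],[-4.21,0.23,-0.37]],[[-0.8,-5.7,5.6],[-4.21,0.23,-0.37]],[[-0.8,-6.2,5.2],[-4.21,0.23,-0.37]],[[-0.8,-6.5,4.7],[-4.21,0.23,-0.37]],[[-0.8,-6.9,4.2],[-4.21,0.23,-0.37]],[[-0.7,-7.1,3.7],[-4.21,0.23,-0.37]]]
```

Request:
{"name": "play_rows", "arguments": {
  "motion": [
    [[-0.8, -3.3, 7.3], [-4.2, 0.23, -0.37]],
    [[-0.9, -3.9, 7], [-4.2, 0.23, -0.37]],
    [[-0.8, -4.4, 6.7], [-4.2, 0.23, -0.37]],
    [[-0.9, -4.9, 6.4], [-4.2, 0.23, -0.37]],
    [[-0.8, -5.3, 6], [-4.2, 0.23, -0.37]],
    [[-0.8, -5.7, 5.6], [-4.2, 0.23, -0.37]],
    [[-0.8, -6.2, 5.2], [-4.2, 0.23, -0.37]],
    [[-0.8, -6.5, 4.7], [-4.2, 0.23, -0.37]],
    [[-0.8, -6.9, 4.2], [-4.2, 0.23, -0.37]],
    [[-0.7, -7.1, 3.7], [-4.2, 0.23, -0.37]],
    [[0, 0, 0], [0, 0, 0]],
    [[0, 0, 0], [0, 0, 0]]
  ],
  "fingers": 50,
  "squeeze": 25
}}

```text
time_s: 11.52
eef_pos: [446.2, -172.2, 164.6]
ee_rot: [0.216, 0.695, 0.657, 0.198]
force: [-0.2, -0.8, 0.3]
grip_width: 0.583
```

```bash
python3 - <<'E'
from h import *
P,R=tcp_for([440,-212.4,44],.02); print(P)
plan(P,R,5)
E
```

```text
[ 447.06296696 -212.25872182   30.17630519]
turn [-7.94  3.21 -3.29] end err [-0.    0.03  0.01] 0.0003
[[[-7.8,-14.6,22.7],[-1.59,0.64,-0.66]],[[-7.8,-15.3,22.2],[-1.59,0.64,-0.66]],[[-7.9,-16.0,21.6],[-1.59,0.64,-0.66]],[[-7.9,-16.6,21.1],[-1.59,0.64,-0.66]],[[-8.0,-17.3,20.6],[-1.59,0.64,-0.66]]]
```

```bash
python3 - <<'E'
from h import *
s=ctrl.sense(); print(s['joints'].round(3),s['dq'].round(3),s['eef_pos'],toolR(.02,42)[:,2], Ro.from_quat(np.roll(s['ee_rot'],-1)).as_matrix().round(3))
E
```

```text
[-0.835  0.054  2.14   0.725  0.623 -2.88 ] [-0.022  0.02  -0.006 -0.01   0.003 -0.001] [ 446.2177142  -172.18971718  164.57329007] [ 0.66899678  0.01338172 -0.74314483] [[ 0.06   0.827  0.559]
 [ 0.998 -0.045 -0.041]
 [-0.009  0.56  -0.828]]
```

```bash
python3 - <<'E'
from h import *
plan([435,-207,166],toolR(.02-np.pi/2),14)
E
```

```text
turn [ 27.82 -24.96  82.85] end err [-0.04 -0.03  0.01] 0.0011
[[[-2.5,-0.5,-0.4],[1.99,-1.78,5.92]],[[-2.6,-0.2,-0.3],[1.99,-1.78,5.92]],[[-2.6,0.0,-0.3],[1.99,-1.78,5.92]],[[-2.6,0.3,-0.2],[1.99,-1.78,5.92]],[[-2.6,0.5,-0.1],[1.99,-1.78,5.92]],[[-2.5,0.8,-0.1],[1.99,-1.78,5.92]],[[-2.4,1.0,-0.0],[1.99,-1.78,5.92]],[[-2.3,1.3,0.0],[1.99,-1.78,5.92]],[[-2.1,1.5,0.0],[1.99,-1.78,5.92]],[[-2.0,1.7,0.1],[1.99,-1.78,5.92]],[[-1.7,1.9,0.0],[1.99,-1.78,5.92]],[[-1.6,2.1,0.0],[1.99,-1.78,5.92]],[[-1.3,2.3,0.0],[1.99,-1.78,5.92]],[[-1.1,2.4,0.0],[1.99,-1.78,5.92]]]
```

Request:
{"name": "play_rows", "arguments": {
  "motion": [
    [[-2.5, -0.5, 0], [2, -1.78, 5.92]],
    [[-2.6, 0, 0], [2, -1.78, 5.92]],
    [[-2.6, 0, 0], [2, -1.78, 5.92]],
    [[-2.6, 0.3, 0], [2, -1.78, 5.92]],
    [[-2.6, 0.5, 0], [2, -1.78, 5.92]],
    [[-2.5, 0.8, 0], [2, -1.78, 5.92]],
    [[-2.4, 1, 0], [2, -1.78, 5.92]],
    [[-2.3, 1.3, 0], [2, -1.78, 5.92]],
    [[-2.1, 1.5, 0], [2, -1.78, 5.92]],
    [[-2, 1.7, 0], [2, -1.78, 5.92]],
    [[-1.7, 1.9, 0], [2, -1.78, 5.92]],
    [[-1.6, 2.1, 0], [2, -1.78, 5.92]],
    [[-1.3, 2.3, 0], [2, -1.78, 5.92]],
    [[-1, 2.4, 0], [2, -1.78, 5.92]],
    [[0, 0, 0], [0, 0, 0]]
  ]
}}

```text
time_s: 12.77
eef_pos: [438.2, -207.7, 164.4]
ee_rot: [0.008, 0.999, 0.041, 0.008]
force: [1.2, -0.7, 0.5]
grip_width: 0.585
```

```bash
cat >> h.py <<'E'
def tcp_f(G,yaw,lean=42,dz=15,dy=-4):
    R=toolR(yaw,lean); P=np.array(G)+R@np.array([0,dy,dz]); return P,R@np.diag([-1,-1,1.])
E
python3 - <<'E'
from h import *
s=ctrl.sense(); print(s['joints'].round(3),s['eef_pos'])
P,R=tcp_f([440,-212.4,44],.02)
plan(P-R[:,2]*85,R,17)
E
```

```text
[-0.684  0.28   1.727 -0.002  1.112 -0.766] [ 438.16320946 -207.68534679  164.40820631]
turn [32.08 32.79 89.5 ] end err [-0.02  0.02 -0.04] 0.0014
[[[-2.9,0.0,4.1],[1.89,1.93,5.26]],[[-3.0,0.4,4.0],[1.89,1.93,5.26]],[[-3.1,0.9,3.9],[1.89,1.93,5.26]],[[-3.1,1.3,3.8],[1.89,1.93,5.26]],[[-3.1,1.7,3.6],[1.89,1.93,5.26]],[[-3.1,2.1,3.5],[1.89,1.93,5.26]],[[-3.0,2.5,3.3],[1.89,1.93,5.26]],[[-2.8,2.8,3.1],[1.89,1.93,5.26]],[[-2.7,3.2,2.9],[1.89,1.93,5.26]],[[-2.4,3.5,2.7],[1.89,1.93,5.26]],[[-2.2,3.8,2.5],[1.89,1.93,5.26]],[[-1.9,4.1,2.3],[1.89,1.93,5.26]],[[-1.6,4.3,2.1],[1.89,1.93,5.26]],[[-1.3,4.5,1.9],[1.89,1.93,5.26]],[[-0.9,4.6,1.7],[1.89,1.93,5.26]],[[-0.5,4.8,1.5],[1.89,1.93,5.26]],[[-0.2,4.9,1.4],[1.89,1.93,5.26]]]
```

Request:
{"name": "play_rows", "arguments": {
  "motion": [
    [[-2.9, 0, 4.1], [1.89, 1.93, 5.26]],
    [[-3, 0.4, 4], [1.89, 1.93, 5.26]],
    [[-3.1, 0.9, 3.9], [1.89, 1.93, 5.26]],
    [[-3.1, 1.3, 3.8], [1.89, 1.93, 5.26]],
    [[-3.1, 1.7, 3.6], [1.89, 1.93, 5.26]],
    [[-3.1, 2.1, 3.5], [1.89, 1.93, 5.26]],
    [[-3, 2.5, 3.3], [1.89, 1.93, 5.26]],
    [[-2.8, 2.8, 3.1], [1.89, 1.93, 5.26]],
    [[-2.7, 3.2, 2.9], [1.89, 1.93, 5.26]],
    [[-2.4, 3.5, 2.7], [1.89, 1.93, 5.26]],
    [[-2.2, 3.8, 2.5], [1.89, 1.93, 5.26]],
    [[-1.9, 4.1, 2.3], [1.89, 1.93, 5.26]],
    [[-1.6, 4.3, 2.1], [1.89, 1.93, 5.26]],
    [[-1.3, 4.5, 1.9], [1.89, 1.93, 5.26]],
    [[-0.9, 4.6, 1.7], [1.89, 1.93, 5.26]],
    [[-0.5, 4.8, 1.5], [1.89, 1.93, 5.26]],
    [[-0.2, 4.9, 1.4], [1.89, 1.93, 5.26]],
    [[0, 0, 0], [0, 0, 0]],
    [[0, 0, 0], [0, 0, 0]]
  ]
}}

```text
time_s: 14.35
eef_pos: [389.7, -212.0, 93.4]
ee_rot: [-0.257, 0.67, -0.65, 0.251]
force: [-0.5, -0.2, 0.6]
grip_width: 0.582
```

```bash
python3 - <<'E'
from h import *
s=ctrl.sense(); print(s['joints'].round(3),s['eef_pos'])
P,R=tcp_f([440,-212.4,44],.02);print(P-R[:,2]*85)
plan(P,R,5)
E
```

```text
[-1.168  0.204  2.327  1.227  0.723 -0.639] [ 389.68981601 -212.03751159   93.39512386]
[ 390.19824027 -213.39616802   93.34361536]
turn [-0.07  0.22  0.46] end err [-0.   -0.02 -0.06] 0.0006
[[[0.3,-0.0,17.1],[-0.01,0.04,0.09]],[[0.3,-0.1,17.1],[-0.01,0.04,0.09]],[[0.3,-0.0,17.1],[-0.01,0.04,0.09]],[[0.3,-0.1,17.0],[-0.01,0.04,0.09]],[[0.4,-0.0,17.1],[-0.01,0.04,0.09]]]
```

Reached. Approach and close.

Request:
{"name": "play_rows", "arguments": {
  "motion": [
    [[0.3, 0, 17], [0, 0, 0.1]],
    [[0.3, 0, 17], [0, 0, 0.1]],
    [[0.3, 0, 17], [0, 0, 0.1]],
    [[0.3, 0, 17], [0, 0, 0.1]],
    [[0.4, 0, 17], [0, 0, 0.1]],
    [[0, 0, 0], [0, 0, 0]],
    [[0, 0, 0], [0, 0, 0]]
  ]
}}

```text
time_s: 14.93
eef_pos: [447.6, -212.1, 30.8]
ee_rot: [-0.258, 0.667, -0.653, 0.25]
force: [-0.6, -0.2, -0.7]
grip_width: 0.584
```

```bash
python3 - <<'E'
from h import *
s=ctrl.sense(); print(s['joints'].round(3),s['eef_pos'],s['force'])
a=snap('wrist','w5.png')
b=snap('scene','s5.png')[160:310,120:320]
cv2.imwrite('pics/c5.png',np.hstack([cv2.resize(a,(400,300)),cv2.resize(b,(400,300),interpolation=cv2.INTER_CUBIC)])[:,:,::-1])
P,R=tcp_f([440,-212.4,44],.02);print(P)
E
```

```text
[-1.003  0.457  2.235  1.552  0.613 -0.861] [ 447.60034547 -212.0987287    30.84701398] [-0.61077954 -0.16060209 -0.65035569]
[ 447.06296696 -212.25872182   30.17630519]
```

View pics/c5.png

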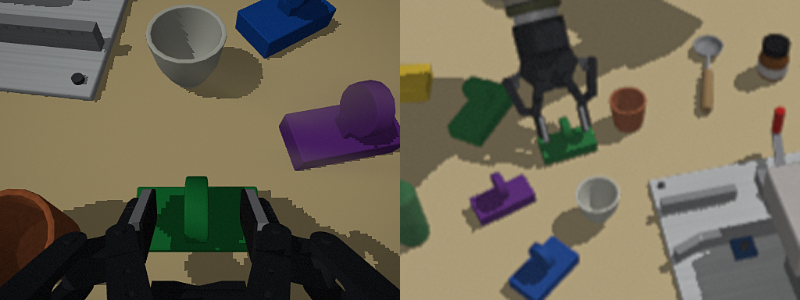

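Request:
{"name": "play_rows", "arguments": {
  "motion": [
    [[0, 0, 0], [0, 0, 0]],
    [[0, 0, 0], [0, 0, 0]],
    [[0, 0, 0], [0, 0, 0]],
    [[0, 0, 0], [0, 0, 0]],
    [[0, 0, 0], [0, 0, 0]],
    [[0, 0, 0], [0, 0, 0]]
  ],
  "fingers": 0,
  "squeeze": 40
}}

```text
time_s: 15.53
eef_pos: [447.3, -212.7, 31.3]
ee_rot: [-0.258, 0.665, -0.654, 0.251]
force: [-5.1, 0.3, 6.4]
grip_width: 0.136
```

```bash
python3 - <<'E'
from h import *
s=ctrl.sense(); print(s['eef_pos'],s['force'],s['grip_width'])
# straight up 70 in tool axes
R=Ro.from_quat(np.roll(s['ee_rot'],-1)).as_matrix(); print(R.T@[0,0,14.])
E
```

```text
[ 447.29574821 -212.71879078   31.26122924] [-5.11894245  0.30966684  6.41841781] 0.1357394850588265
[ -0.05788592  -9.40855986 -10.36704637]
```

Request:
{"name": "play_rows", "arguments": {
  "motion": [
    [[0, -9.4, -10.4], [0, 0, 0]],
    [[0, -9.4, -10.4], [0, 0, 0]],
    [[0, -9.4, -10.4], [0, 0, 0]],
    [[0, -9.4, -10.4], [0, 0, 0]],
    [[0, -9.4, -10.4], [0, 0, 0]],
    [[0, 0, 0], [0, 0, 0]]
  ]
}}

```text
time_s: 16.03
eef_pos: [447.6, -213.5, 102.9]
ee_rot: [-0.258, 0.666, -0.653, 0.252]
force: [-0.5, 0.5, -1.8]
grip_width: 0.131
```

```bash
python3 - <<'E'
from h import *
s=ctrl.sense(); print(s['eef_pos'],s['force'],s['grip_width'],s['joints'].round(2))
P,R=tcp_f(W(0,-115,102),q[2]);print(P)
plan(P,R,12)
E
```

```text
[ 447.61552529 -213.5017328   102.8681251 ] [-0.54381007  0.50964722 -1.828922  ] 0.13127832072220058 [-1.    0.26  2.2   1.25  0.65 -0.48]
[639.88870535 -71.92941361  88.17630519]
turn [-0.29  4.84  5.21] end err [-0.04  0.02 -0.02] 0.0014
[[[-11.5,-11.2,11.9],[-0.02,0.4,0.43]],[[-11.6,-11.1,11.8],[-0.02,0.4,0.43]],[[-11.8,-11.0,11.7],[-0.02,0.4,0.43]],[[-12.0,-10.9,11.6],[-0.02,0.4,0.43]],[[-12.1,-10.8,11.5],[-0.02,0.4,0.43]],[[-12.3,-10.8,11.4],[-0.02,0.4,0.43]],[[-12.5,-10.7,11.3],[-0.02,0.4,0.43]],[[-12.6,-10.6,11.2],[-0.02,0.4,0.43]],[[-12.8,-10.5,11.1],[-0.02,0.4,0.43]],[[-12.9,-10.4,11.1],[-0.02,0.4,0.43]],[[-13.1,-10.3,11.0],[-0.02,0.4,0.43]],[[-13.3,-10.1,10.8],[-0.02,0.4,0.43]]]
```

Request:
{"name": "play_rows", "arguments": {
  "motion": [
    [[-11.5, -11.2, 11.9], [0, 0.4, 0.43]],
    [[-11.6, -11.1, 11.8], [0, 0.4, 0.43]],
    [[-11.8, -11, 11.7], [0, 0.4, 0.43]],
    [[-12, -10.9, 11.6], [0, 0.4, 0.43]],
    [[-12.1, -10.8, 11.5], [0, 0.4, 0.43]],
    [[-12.3, -10.8, 11.4], [0, 0.4, 0.43]],
    [[-12.5, -10.7, 11.3], [0, 0.4, 0.43]],
    [[-12.6, -10.6, 11.2], [0, 0.4, 0.43]],
    [[-12.8, -10.5, 11.1], [0, 0.4, 0.43]],
    [[-12.9, -10.4, 11.1], [0, 0.4, 0.43]],
    [[-13.1, -10.3, 11], [0, 0.4, 0.43]],
    [[-13.3, -10, 10.8], [0, 0.4, 0.43]],
    [[0, 0, 0], [0, 0, 0]],
    [[0, 0, 0], [0, 0, 0]],
    [[0, 0, 0], [0, 0, 0]]
  ]
}}

```text
time_s: 17.28
eef_pos: [638.6, -71.4, 85.5]
ee_rot: [0.241, -0.624, 0.694, -0.265]
force: [-0.7, 0.1, -0.1]
grip_width: 0.128
```

```bash
python3 - <<'E'
from h import *
import pickle
s=ctrl.sense(); print(s['eef_pos'],s['force'],s['joints'].round(2),Fi(s['eef_pos']))
pickle.dump(s,open('s6.pkl','wb'));a=snap('wrist','w6.png');b=snap('top','t6.png')[95:175,150:300]
cv2.imwrite('pics/c6.png',np.vstack([cv2.resize(a[150:,:],(700,320)),cv2.resize(b,(500,267),interpolation=cv2.INTER_CUBIC).copy() if 0 else cv2.resize(b,(700,280),interpolation=cv2.INTER_CUBIC)])[:,:,::-1])
P,R=tcp_f(W(0,-115,58),q[2]); plan(P,R,6)
E
```

```text
[638.55662038 -71.3714097   85.45607604] [-0.7175895   0.08493721 -0.08802497] [-0.36  0.49  1.88  1.28  0.18  0.1 ] [   5.68125247 -114.58433481   85.45607604]
turn [-0.1   0.14 -0.12] end err [ 0.02 -0.05  0.01] 0.0006
[[[0.0,4.5,5.3],[-0.02,0.02,-0.02]],[[0.0,4.5,5.3],[-0.02,0.02,-0.02]],[[0.0,4.5,5.3],[-0.02,0.02,-0.02]],[[0.0,4.5,5.3],[-0.02,0.02,-0.02]],[[0.0,4.6,5.3],[-0.02,0.02,-0.02]],[[0.1,4.5,5.4],[-0.02,0.02,-0.02]]]
```

View pics/c6.png

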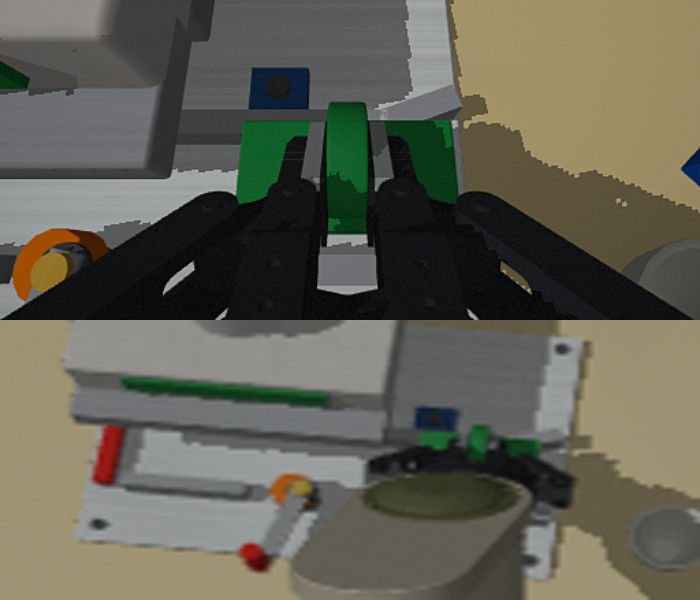

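Request:
{"name": "play_rows", "arguments": {
  "motion": [
    [[0, 4.5, 5.3], [0, 0, 0]],
    [[0, 4.5, 5.3], [0, 0, 0]],
    [[0, 4.5, 5.3], [0, 0, 0]],
    [[0, 4.5, 5.3], [0, 0, 0]],
    [[0, 4.5, 5.3], [0, 0, 0]],
    [[0, 0, 0], [0, 0, 0]],
    [[0, 0, 0], [0, 0, 0]]
  ]
}}

```text
time_s: 17.97
eef_pos: [640.1, -71.8, 51.7]
ee_rot: [0.242, -0.624, 0.694, -0.266]
force: [-0.0, 0.0, -1.4]
grip_width: 0.133
```

```bash
python3 - <<'E'
from h import *
s=ctrl.sense(); print(s['eef_pos'],s['force'],s['joints'].round(2),Fi(s['eef_pos']))
P,R=tcp_f(W(0,-115,52),q[2]); plan(P,R,6)
E
```

```text
[640.11592437 -71.79037841  51.67623753] [-0.03125933  0.0165958  -1.40976077] [-0.36  0.56  1.89  1.72  0.18 -0.34] [   7.27581612 -114.8379693    51.67623753]
turn [-0.12  0.14 -0.13] end err [ 0.01 -0.01 -0.01] 0.0004
[[[0.0,1.5,1.6],[-0.02,0.02,-0.02]],[[0.0,1.5,1.7],[-0.02,0.02,-0.02]],[[0.0,1.6,1.6],[-0.02,0.02,-0.02]],[[0.1,1.5,1.7],[-0.02,0.02,-0.02]],[[0.0,1.6,1.6],[-0.02,0.02,-0.02]],[[0.1,1.5,1.7],[-0.02,0.02,-0.02]]]
```

Request:
{"name": "play_rows", "arguments": {
  "motion": [
    [[0, 1.7, 1.9], [0, 0, 0]],
    [[0, 1.7, 1.9], [0, 0, 0]],
    [[0, 1.7, 1.9], [0, 0, 0]],
    [[0, 1.4, 1.5], [0, 0, 0]],
    [[0, 0, 0], [0, 0, 0]]
  ]
}}

```text
time_s: 18.38
eef_pos: [640.4, -71.5, 42.3]
ee_rot: [0.242, -0.624, 0.694, -0.266]
force: [-0.1, 0.3, -0.6]
grip_width: 0.133
```

Request:
{"name": "play_rows", "arguments": {
  "motion": [
    [[0, 0.7, 0.7], [0, 0, 0]],
    [[0, 0.7, 0.7], [0, 0, 0]],
    [[0, 0.5, 0.5], [0, 0, 0]],
    [[0, 0, 0], [0, 0, 0]]
  ]
}}

```text
time_s: 18.72
eef_pos: [640.4, -71.2, 39.5]
ee_rot: [0.242, -0.624, 0.694, -0.266]
force: [0.0, 0.3, -1.1]
grip_width: 0.132
```

Request:
{"name": "play_rows", "arguments": {
  "motion": [
    [[0, 0.4, 0.4], [0, 0, 0]],
    [[0, 0.4, 0.4], [0, 0, 0]],
    [[0, 0, 0], [0, 0, 0]],
    [[0, 0, 0], [0, 0, 0]]
  ]
}}

```text
time_s: 19.05
eef_pos: [640.9, -71.2, 39.3]
ee_rot: [0.242, -0.624, 0.693, -0.267]
force: [-2.2, 1.3, 5.5]
grip_width: 0.133
```

Request:
{"name": "play_rows", "arguments": {
  "motion": [
    [[0, -0.5, -0.5], [0, 0, 0]],
    [[-3, 0, 0], [0, 0, 0]],
    [[-4, 0, 0], [0, 0, 0]],
    [[-4, 0, 0], [0, 0, 0]],
    [[-4, 0, 0], [0, 0, 0]],
    [[-4, 0, 0], [0, 0, 0]],
    [[-4, 0, 0], [0, 0, 0]],
    [[-4, 0, 0], [0, 0, 0]],
    [[-3, 0, 0], [0, 0, 0]],
    [[0, 0, 0], [0, 0, 0]],
    [[0, 0, 0], [0, 0, 0]]
  ]
}}

```text
time_s: 19.97
eef_pos: [643.7, -40.5, 39.3]
ee_rot: [0.243, -0.625, 0.693, -0.266]
force: [-0.6, 3.2, 5.5]
grip_width: 0.132
```

```bash
python3 - <<'E'
from h import *
s=ctrl.sense(); print(s['eef_pos'],s['force'],s['joints'].round(2),Fi(s['eef_pos']))
R=Ro.from_quat(np.roll(s['ee_rot'],-1)).as_matrix(); print(R.T@(W(1,0,0)-W(0,0,0)),R.T@(W(0,1,0)-W(0,0,0)), R.T@[0,0,1])
E
```

```text
[643.6679642  -40.52294828  39.34831791] [-0.60116623  3.21105049  5.47323097] [-0.3   0.59  1.89  2.01  0.15 -0.58] [  7.53912534 -83.37052832  39.34831791]
[ 0.00238334 -0.74069871  0.67183313] [-0.99998863  0.00100998  0.00466097] [-0.00413091 -0.67183659 -0.74068787]
```

Request:
{"name": "play_rows", "arguments": {
  "motion": [
    [[0, -0.7, -0.1], [0, 0, 0]],
    [[0, -0.4, 0.4], [0, 0, 0]],
    [[0, -0.4, 0.4], [0, 0, 0]],
    [[0, -0.4, 0.4], [0, 0, 0]],
    [[0, 0, 0], [0, 0, 0]],
    [[0, 0, 0], [0, 0, 0]]
  ]
}}

```text
time_s: 20.47
eef_pos: [645.5, -41.7, 39.4]
ee_rot: [0.242, -0.624, 0.694, -0.266]
force: [0.0, 0.2, -0.8]
grip_width: 0.133
```

```bash
python3 - <<'E'
from h import *
s=ctrl.sense(); print(s['force'],Fi(s['eef_pos']))
E
```

```text
[ 0.03293433  0.22515357 -0.804456  ] [  9.5202582  -84.37316783  39.35510727]
```

Request:
{"name": "play_rows", "arguments": {
  "motion": [
    [[0, -0.4, 0.4], [0, 0, 0]],
    [[0, -0.4, 0.4], [0, 0, 0]],
    [[0, -0.2, 0.2], [0, 0, 0]],
    [[0, 0, 0], [0, 0, 0]],
    [[0, 0, 0], [0, 0, 0]]
  ]
}}

```text
time_s: 20.88
eef_pos: [647.0, -41.7, 39.4]
ee_rot: [0.242, -0.624, 0.694, -0.266]
force: [-0.5, 0.4, -1.3]
grip_width: 0.13
```

```bash
python3 - <<'E'
from h import *
s=ctrl.sense(); print(s['force'],Fi(s['eef_pos']))
E
```

```text
[-0.47977854  0.38984272 -1.34445443] [ 10.96384619 -84.19654978  39.39916662]
```

Request:
{"name": "play_rows", "arguments": {
  "motion": [
    [[0, -0.4, 0.4], [0, 0, 0]],
    [[0, -0.3, 0.3], [0, 0, 0]],
    [[0, 0, 0], [0, 0, 0]],
    [[0, 0, 0], [0, 0, 0]]
  ]
}}

```text
time_s: 21.22
eef_pos: [647.6, -41.7, 39.4]
ee_rot: [0.242, -0.624, 0.694, -0.266]
force: [-4.7, 0.3, 2.4]
grip_width: 0.135
```

Request:
{"name": "play_rows", "arguments": {
  "motion": [
    [[0, -0.4, 0.4], [0, 0, 0]],
    [[0, -0.3, 0.3], [0, 0, 0]],
    [[0, 0, 0], [0, 0, 0]],
    [[0, 0, 0], [0, 0, 0]]
  ]
}}

```text
time_s: 21.55
eef_pos: [647.7, -41.7, 39.4]
ee_rot: [0.241, -0.624, 0.694, -0.266]
force: [-19.3, 1.9, 14.4]
grip_width: 0.133
```

```bash
python3 - <<'E'
from h import *
s=ctrl.sense(); print(s['force'],Fi(s['eef_pos']))
E
```

```text
[-19.33406558   1.86675641  14.35041247] [ 11.69683773 -84.16166622  39.35404541]
```

Request:
{"name": "play_rows", "arguments": {
  "motion": [
    [[0, 0.6, -0.6], [0, 0, 0]],
    [[0, 0.3, -0.3], [0, 0, 0]],
    [[0, 0, 0], [0, 0, 0]]
  ]
}}

```text
time_s: 21.8
eef_pos: [647.6, -41.7, 39.4]
ee_rot: [0.242, -0.624, 0.694, -0.266]
force: [-3.0, 1.2, 0.0]
grip_width: 0.132
```

Request:
{"name": "play_rows", "arguments": {
  "motion": [
    [[0, 0, 0], [0, 0, 0]],
    [[0, 0, 0], [0, 0, 0]],
    [[0, 0, 0], [0, 0, 0]]
  ],
  "fingers": 22
}}

```text
time_s: 22.05
eef_pos: [648.0, -41.8, 39.7]
ee_rot: [0.242, -0.624, 0.693, -0.266]
force: [-0.8, -0.8, 0.1]
grip_width: 0.259
```

```bash
python3 - <<'E'
from h import *
s=ctrl.sense(); f=Fi(s['eef_pos']);print(s['force'],f,s['grip_width'])
# fence contact gives gauge x offset: contact TCP x 11.55 <-> gauge at fence (2.9)
G=W(q[3]-20.2,f[1],52+0.5)
P,R=tcp_f(G,q[2],36,14,-6); print(Fi(P)); plan(P,R,4)
E
```

```text
[-0.8225636  -0.76213367  0.07754404] [ 11.99236807 -84.20715731  39.67519538] 0.25942159668416004
[  6.09597219 -84.20715731  37.64705056]
turn [-6.19  0.18 -0.07] end err [ 0.03 -0.   -0.  ] 0.0004
[[[0.0,1.4,-0.6],[-1.55,0.05,-0.02]],[[0.0,1.5,-0.6],[-1.55,0.05,-0.02]],[[0.0,1.5,-0.5],[-1.55,0.05,-0.02]],[[0.0,1.4,-0.5],[-1.55,0.05,-0.02]]]
```

Request:
{"name": "play_rows", "arguments": {
  "motion": [
    [[0, 1.4, -0.7], [-1.55, 0, 0]],
    [[0, 1.4, -0.7], [-1.55, 0, 0]],
    [[0, 1.4, -0.6], [-1.55, 0, 0]],
    [[0, 1.4, -0.6], [-1.55, 0, 0]],
    [[0, 0, 0], [0, 0, 0]],
    [[0, 0, 0], [0, 0, 0]]
  ]
}}

```text
time_s: 22.55
eef_pos: [644.7, -39.7, 38.5]
ee_rot: [0.224, -0.633, 0.701, -0.242]
force: [-0.2, -0.2, 0.6]
grip_width: 0.255
```

```bash
python3 - <<'E'
from h import *
s=ctrl.sense(); f=Fi(s['eef_pos']);print(s['force'],f,s['grip_width'],s['joints'].round(2))
a=snap('wrist','w7.png');b=snap('top','t7.png')[95:175,150:300]
cv2.imwrite('pics/c7.png',np.vstack([cv2.resize(a[130:,:],(700,350)),cv2.resize(b,(470,250),interpolation=cv2.INTER_CUBIC).copy() if 0 else cv2.resize(b,(700,250),interpolation=cv2.INTER_CUBIC)])[:,:,::-1])
R=Ro.from_quat(np.roll(s['ee_rot'],-1)).as_matrix(); print(R.T@(W(1,0,0)-W(0,0,0)),R.T@(W(0,1,0)-W(0,0,0)), R.T@[0,0,1])
E
```

```text
[-0.20513333 -0.23015352  0.62123452] [  8.46692357 -82.46013302  38.53871908] 0.2553272852055236 [-0.29  0.59  1.84  1.24  0.13  0.19]
[ 0.00545651 -0.78222758  0.62296889] [-9.99950495e-01  9.15553463e-04  9.90804887e-03] [-0.00832071 -0.62299211 -0.78218386]
```

View pics/c7.png

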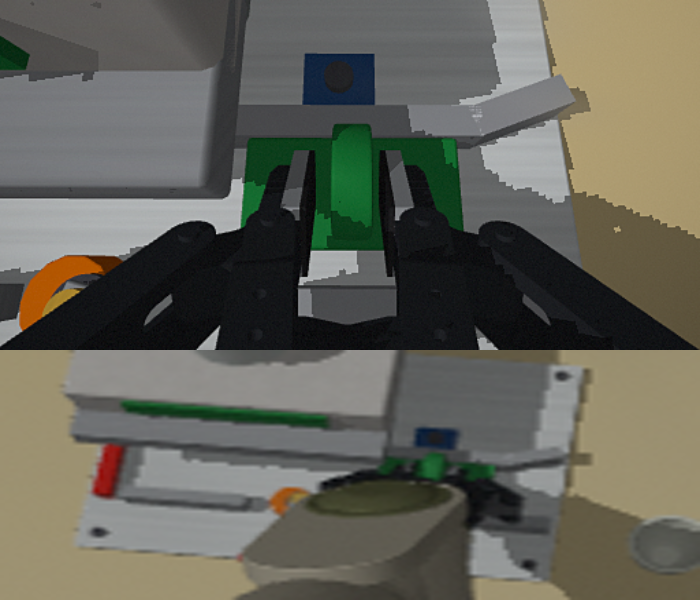

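Request:
{"name": "play_rows", "arguments": {
  "motion": [
    [[-3, 0, 0.03], [0, 0, 0]],
    [[-3, 0, 0.03], [0, 0, 0]],
    [[-3, 0, 0.03], [0, 0, 0]],
    [[-3, 0, 0.03], [0, 0, 0]],
    [[-3, 0, 0.03], [0, 0, 0]],
    [[-3, 0, 0.03], [0, 0, 0]],
    [[-3, 0, 0.03], [0, 0, 0]],
    [[-3, 0, 0.03], [0, 0, 0]],
    [[-3, 0, 0.03], [0, 0, 0]],
    [[-3, 0, 0.03], [0, 0, 0]],
    [[-3, 0, 0.03], [0, 0, 0]],
    [[-3, 0, 0.03], [0, 0, 0]],
    [[0, 0, 0], [0, 0, 0]]
  ]
}}

```text
time_s: 23.73
eef_pos: [648.3, -3.3, 38.4]
ee_rot: [0.224, -0.633, 0.701, -0.242]
force: [0.2, 0.3, -0.1]
grip_width: 0.257
```

```bash
cat > st.py <<'E'
from h import *
s=ctrl.sense(); f=Fi(s['eef_pos']);print(s['force'].round(1),f.round(2),s['grip_width'].round(3),s['joints'].round(2))
R=Ro.from_quat(np.roll(s['ee_rot'],-1)).as_matrix(); print((R.T@(W(1,0,0)-W(0,0,0))).round(3),(R.T@(W(0,1,0)-W(0,0,0))).round(3))
E
python3 st.py
```

```text
Traceback (most recent call last):
  File "st.py", line 2, in <module>
    s=ctrl.sense(); f=Fi(s['eef_pos']);print(s['force'].round(1),f.round(2),s['grip_width'].round(3),s['joints'].round(2))
                                                                            ^^^^^^^^^^^^^^^^^^^^^
AttributeError: 'float' object has no attribute 'round'
```

```bash
sed -i "s/s\['grip_width'\].round(3)/round(s['grip_width'],3)/" st.py; python3 st.py
```

```text
[ 0.2  0.3 -0.1] [  8.24 -45.88  38.38] 0.257 [-0.22  0.6   1.83  1.07  0.09  0.41]
[ 0.006 -0.783  0.622] [-1.     0.001  0.01 ]
```

Request:
{"name": "play_rows", "arguments": {
  "motion": [
    [[-2.5, 0, 0.03], [0, 0, 0]],
    [[-2.5, 0, 0.03], [0, 0, 0]],
    [[-2.5, 0, 0.03], [0, 0, 0]],
    [[-2.5, 0, 0.03], [0, 0, 0]],
    [[-2.5, 0, 0.03], [0, 0, 0]],
    [[-2.5, 0, 0.03], [0, 0, 0]]
  ]
}}

```text
time_s: 24.23
eef_pos: [649.9, 11.1, 38.4]
ee_rot: [0.224, -0.632, 0.701, -0.242]
force: [-0.1, -0.9, 1.2]
grip_width: 0.255
```

```bash
python3 st.py
```

```text
[-0.1 -0.9  1.2] [  8.34 -31.42  38.4 ] 0.255 [-0.19  0.6   1.83  0.93  0.08  0.58]
[ 0.005 -0.783  0.622] [-1.     0.001  0.009]
```

Request:
{"name": "play_rows", "arguments": {
  "motion": [
    [[-2.5, 0, 0.02], [0, 0, 0]],
    [[-2.5, 0, 0.02], [0, 0, 0]],
    [[-2.5, 0, 0.02], [0, 0, 0]],
    [[-2.5, 0, 0.02], [0, 0, 0]],
    [[-2.5, 0, 0.02], [0, 0, 0]],
    [[-2.5, 0, 0.02], [0, 0, 0]],
    [[-2.5, 0, 0.02], [0, 0, 0]],
    [[-2.5, 0, 0.02], [0, 0, 0]]
  ]
}}

```text
time_s: 24.9
eef_pos: [652.0, 31.0, 38.4]
ee_rot: [0.224, -0.632, 0.701, -0.242]
force: [-0.1, -1.0, 0.7]
grip_width: 0.261
```

```bash
python3 st.py
```

```text
[-0.1 -1.   0.7] [  8.32 -11.33  38.41] 0.261 [-0.15  0.6   1.82  0.62  0.06  0.92]
[ 0.005 -0.783  0.622] [-1.     0.001  0.01 ]
```

Request:
{"name": "play_rows", "arguments": {
  "motion": [
    [[-2.5, 0, 0.02], [0, 0, 0]],
    [[-2.5, 0, 0.02], [0, 0, 0]],
    [[-2.5, 0, 0.02], [0, 0, 0]],
    [[-2.5, 0, 0.02], [0, 0, 0]],
    [[-2.5, 0, 0.02], [0, 0, 0]],
    [[-2.5, 0, 0.02], [0, 0, 0]],
    [[-2.5, 0, 0.02], [0, 0, 0]],
    [[-2.5, 0, 0.02], [0, 0, 0]],
    [[-2.5, 0, 0.02], [0, 0, 0]],
    [[-2.5, 0, 0.02], [0, 0, 0]]
  ]
}}

```text
time_s: 25.73
eef_pos: [654.5, 55.9, 38.4]
ee_rot: [0.224, -0.633, 0.701, -0.242]
force: [-0.6, -0.3, -0.5]
grip_width: 0.256
```

```bash
python3 st.py; python3 -c "
from h import *
a=snap('wrist','w8.png'); b=snap('scene','s8.png')[200:340,220:420]
cv2.imwrite('pics/c8.png',np.vstack([cv2.resize(a,(600,330)),cv2.resize(b,(600,270),interpolation=cv2.INTER_CUBIC)])[:,:,::-1])"
```

```text
[-0.6 -0.3 -0.5] [ 8.26 13.7  38.42] 0.256 [-0.09  0.61  1.8   0.05  0.06  1.53]
[ 0.005 -0.783  0.622] [-1.     0.001  0.01 ]
```

View pics/c8.png

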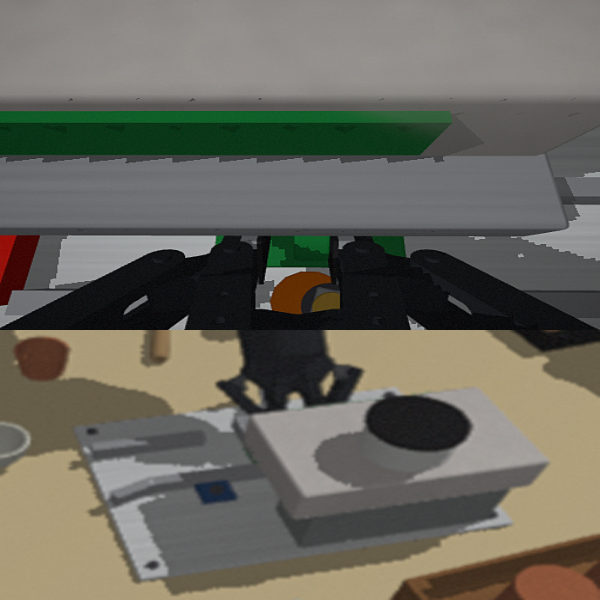

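Request:
{"name": "play_rows", "arguments": {
  "motion": [
    [[-2.5, 0, 0.02], [0, 0, 0]],
    [[-2.5, 0, 0.02], [0, 0, 0]],
    [[-2.5, 0, 0.02], [0, 0, 0]],
    [[-2.5, 0, 0.02], [0, 0, 0]],
    [[-2.5, 0, 0.02], [0, 0, 0]],
    [[-2.5, 0, 0.02], [0, 0, 0]],
    [[-2.5, 0, 0.02], [0, 0, 0]],
    [[-2.5, 0, 0.02], [0, 0, 0]],
    [[-2.5, 0, 0.02], [0, 0, 0]],
    [[-2.5, 0, 0.02], [0, 0, 0]],
    [[-2.5, 0, 0.02], [0, 0, 0]],
    [[-2.5, 0, 0.02], [0, 0, 0]]
  ]
}}

```text
time_s: 26.83
eef_pos: [657.6, 85.6, 38.5]
ee_rot: [0.224, -0.632, 0.701, -0.242]
force: [0.7, -1.2, -0.3]
grip_width: 0.257
```

```bash
python3 st.py
```

```text
[ 0.7 -1.2 -0.3] [ 8.23 43.47 38.45] 0.257 [-0.03  0.62  1.78 -0.46  0.08  2.08]
[ 0.005 -0.783  0.622] [-1.     0.001  0.01 ]
```

Request:
{"name": "play_rows", "arguments": {
  "motion": [
    [[-2.5, 0, 0.02], [0, 0, 0]],
    [[-2.5, 0, 0.02], [0, 0, 0]],
    [[-2.5, 0, 0.02], [0, 0, 0]],
    [[-2.5, 0, 0.02], [0, 0, 0]],
    [[-2.5, 0, 0.02], [0, 0, 0]],
    [[-2.5, 0, 0.02], [0, 0, 0]],
    [[-2.5, 0, 0.02], [0, 0, 0]],
    [[-2.5, 0, 0.02], [0, 0, 0]],
    [[-2.5, 0, 0.02], [0, 0, 0]],
    [[-2.5, 0, 0.02], [0, 0, 0]],
    [[-2.5, 0, 0.02], [0, 0, 0]],
    [[-2.5, 0, 0.02], [0, 0, 0]],
    [[-2.5, 0, 0.02], [0, 0, 0]],
    [[-2.5, 0, 0.02], [0, 0, 0]],
    [[-2.5, 0, 0.02], [0, 0, 0]],
    [[-2.5, 0, 0.02], [0, 0, 0]],
    [[-2.5, 0, 0.02], [0, 0, 0]],
    [[-2.5, 0, 0.02], [0, 0, 0]]
  ]
}}

```text
time_s: 28.33
eef_pos: [662.4, 130.5, 38.6]
ee_rot: [0.224, -0.632, 0.701, -0.242]
force: [0.3, -0.3, -0.4]
grip_width: 0.261
```

```bash
python3 st.py
```

```text
[ 0.3 -0.3 -0.4] [ 8.27 88.72 38.59] 0.261 [ 0.06  0.65  1.73 -0.74  0.13  2.43]
[ 0.005 -0.783  0.622] [-1.     0.001  0.01 ]
```

Now small steps until the stop pushes back.

Request:
{"name": "play_rows", "arguments": {
  "motion": [
    [[-1.5, 0, 0], [0, 0, 0]],
    [[-1.5, 0, 0], [0, 0, 0]],
    [[-1.5, 0, 0], [0, 0, 0]],
    [[-1.5, 0, 0], [0, 0, 0]],
    [[-1.5, 0, 0], [0, 0, 0]],
    [[0, 0, 0], [0, 0, 0]]
  ]
}}

```text
time_s: 28.83
eef_pos: [663.2, 138.1, 38.7]
ee_rot: [0.224, -0.633, 0.701, -0.242]
force: [0.9, 0.4, -0.2]
grip_width: 0.254
```

Request:
{"name": "play_rows", "arguments": {
  "motion": [
    [[-1, 0, 0], [0, 0, 0]],
    [[-1, 0, 0], [0, 0, 0]],
    [[0, 0, 0], [0, 0, 0]]
  ]
}}

```text
time_s: 29.08
eef_pos: [663.4, 139.9, 38.7]
ee_rot: [0.224, -0.633, 0.701, -0.242]
force: [-0.5, -0.0, -0.5]
grip_width: 0.257
```

Request:
{"name": "play_rows", "arguments": {
  "motion": [
    [[-0.8, 0, 0], [0, 0, 0]],
    [[-0.7, 0, 0], [0, 0, 0]],
    [[0, 0, 0], [0, 0, 0]]
  ]
}}

```text
time_s: 29.33
eef_pos: [663.5, 141.4, 38.7]
ee_rot: [0.224, -0.633, 0.701, -0.242]
force: [-0.2, -0.9, -0.2]
grip_width: 0.26
```

```bash
python3 st.py
```

```text
[-0.2 -0.9 -0.2] [ 8.22 99.61 38.7 ] 0.26 [ 0.08  0.65  1.72 -0.76  0.15  2.47]
[ 0.005 -0.783  0.622] [-1.     0.001  0.01 ]
```

Request:
{"name": "play_rows", "arguments": {
  "motion": [
    [[-0.5, 0, 0], [0, 0, 0]],
    [[-0.5, 0, 0], [0, 0, 0]],
    [[0, 0, 0], [0, 0, 0]]
  ]
}}

```text
time_s: 29.58
eef_pos: [663.6, 142.3, 38.7]
ee_rot: [0.224, -0.633, 0.701, -0.242]
force: [-0.9, -0.5, 0.1]
grip_width: 0.253
```

Request:
{"name": "play_rows", "arguments": {
  "motion": [
    [[-0.5, 0, 0], [0, 0, 0]],
    [[-0.5, 0, 0], [0, 0, 0]],
    [[0, 0, 0], [0, 0, 0]]
  ]
}}

```text
time_s: 29.83
eef_pos: [663.6, 143.2, 38.7]
ee_rot: [0.224, -0.632, 0.701, -0.242]
force: [-0.9, -1.3, 0.1]
grip_width: 0.253
```

Request:
{"name": "play_rows", "arguments": {
  "motion": [
    [[-0.5, 0, 0], [0, 0, 0]],
    [[-0.5, 0, 0], [0, 0, 0]],
    [[0, 0, 0], [0, 0, 0]]
  ]
}}

```text
time_s: 30.08
eef_pos: [663.7, 143.4, 38.7]
ee_rot: [0.223, -0.632, 0.701, -0.242]
force: [-1.0, -6.5, 1.8]
grip_width: 0.254
```

Request:
{"name": "play_rows", "arguments": {
  "motion": [
    [[-0.5, 0, 0], [0, 0, 0]],
    [[-0.5, 0, 0], [0, 0, 0]],
    [[0, 0, 0], [0, 0, 0]]
  ]
}}

```text
time_s: 30.33
eef_pos: [663.7, 143.5, 38.8]
ee_rot: [0.222, -0.632, 0.702, -0.242]
force: [-1.8, -10.2, 4.4]
grip_width: 0.257
```

```bash
python3 st.py; python3 -c "
from h import *
a=snap('wrist','w9.png')"
```

```text
[ -1.8 -10.2   4.4] [  8.24 101.69  38.77] 0.257 [ 0.08  0.65  1.71 -0.77  0.16  2.49]
[ 0.002 -0.784  0.621] [-1.     0.002  0.006]
```

Request:
{"name": "play_rows", "arguments": {
  "motion": [
    [[1.5, 0, 0], [0, 0, 0]],
    [[2, 0, 0], [0, 0, 0]],
    [[1.5, 0, 0], [0, 0, 0]],
    [[0, 0, 0], [0, 0, 0]]
  ]
}}

```text
time_s: 30.72
eef_pos: [663.3, 140.3, 38.6]
ee_rot: [0.224, -0.633, 0.701, -0.242]
force: [0.1, -1.1, -0.5]
grip_width: 0.261
```

Request:
{"name": "play_rows", "arguments": {
  "motion": [
    [[0, 0, 0], [0, 0, 0]],
    [[0, 0, 0], [0, 0, 0]],
    [[0, 0, 0], [0, 0, 0]],
    [[0, 0, -4], [0, 0, 0]],
    [[0, 0, -8], [0, 0, 0]],
    [[0, 0, -12], [0, 0, 0]],
    [[0, 0, -16], [0, 0, 0]],
    [[0, 0, -20], [0, 0, 0]],
    [[0, 0, -20], [0, 0, 0]],
    [[0, 0, -20], [0, 0, 0]],
    [[0, 0, -20], [0, 0, 0]],
    [[0, 0, 0], [0, 0, 0]]
  ],
  "fingers": 30
}}

```text
time_s: 31.72
eef_pos: [588.2, 147.6, 136.0]
ee_rot: [0.226, -0.632, 0.7, -0.243]
force: [-0.2, -0.3, 0.6]
grip_width: 0.346
```

```bash
python3 st.py; python3 -c "
from h import *
import pickle
s=ctrl.sense();pickle.dump(s,open('s10.pkl','wb'))
a=snap('wrist','w10.png'); b=snap('top','t10.png')
r=ctrl.spot_in('wrist','green_gauge');print(r[:2]);print(ctrl.spot_in('top','lever_knob')[:2])
"
```

```text
[-0.2 -0.3  0.6] [-67.28  97.97 136.03] 0.346 [ 0.1   0.36  1.88 -0.47  0.26  2.19]
[ 0.006 -0.78   0.625] [-1.     0.001  0.011]
[{'position': [0.498, 0.5242], 'p': 0.55}]
[{'position': [0.415, 0.3943], 'p': 0.75}]
```

```bash
python3 - <<'E'
from h import *
plan([540,90,190],toolR(q[2]-np.pi/2),15)
E
```

```text
turn [-30.5  -29.65 -86.19] end err [ 0.01  0.03 -0.  ] 0.0016
[[[4.1,-0.2,-4.8],[-2.03,-1.98,-5.75]],[[3.9,0.4,-5.0],[-2.03,-1.98,-5.75]],[[3.6,1.0,-5.1],[-2.03,-1.98,-5.75]],[[3.3,1.5,-5.2],[-2.03,-1.98,-5.75]],[[3.0,2.0,-5.2],[-2.03,-1.98,-5.75]],[[2.6,2.4,-5.2],[-2.03,-1.98,-5.75]],[[2.1,2.9,-5.2],[-2.03,-1.98,-5.75]],[[1.6,3.2,-5.2],[-2.03,-1.98,-5.75]],[[1.1,3.6,-5.1],[-2.03,-1.98,-5.75]],[[0.6,3.8,-5.0],[-2.03,-1.98,-5.75]],[[0.0,4.0,-4.9],[-2.03,-1.98,-5.75]],[[-0.6,4.2,-4.7],[-2.03,-1.98,-5.75]],[[-1.1,4.3,-4.5],[-2.03,-1.98,-5.75]],[[-1.7,4.3,-4.3],[-2.03,-1.98,-5.75]],[[-2.3,4.2,-4.1],[-2.03,-1.98,-5.75]]]
```

Request:
{"name": "play_rows", "arguments": {
  "motion": [
    [[4.1, 0, -4.8], [-2, -2, -5.75]],
    [[3.9, 0.4, -5], [-2, -2, -5.75]],
    [[3.6, 1, -5.1], [-2, -2, -5.75]],
    [[3.3, 1.5, -5.2], [-2, -2, -5.75]],
    [[3, 2, -5.2], [-2, -2, -5.75]],
    [[2.6, 2.4, -5.2], [-2, -2, -5.75]],
    [[2.1, 2.9, -5.2], [-2, -2, -5.75]],
    [[1.6, 3.2, -5.2], [-2, -2, -5.75]],
    [[1.1, 3.6, -5.1], [-2, -2, -5.75]],
    [[0.6, 3.8, -5], [-2, -2, -5.75]],
    [[0, 4, -4.9], [-2, -2, -5.75]],
    [[-0.6, 4.2, -4.7], [-2, -2, -5.75]],
    [[-1.1, 4.3, -4.5], [-2, -2, -5.75]],
    [[-1.7, 4.3, -4.3], [-2, -2, -5.75]],
    [[-2.3, 4.2, -4.1], [-2, -2, -5.75]],
    [[0, 0, 0], [0, 0, 0]]
  ]
}}

```text
time_s: 33.25
eef_pos: [535.4, 99.4, 177.8]
ee_rot: [-0.027, 0.99, -0.138, 0.029]
force: [0.6, 0.4, 1.1]
grip_width: 0.346
```

```bash
python3 st.py; python3 - <<'E'
from h import *
plan([565,70,155],toolR(q[2],32),17)
E
```

```text
[0.6 0.4 1.1] [-114.76   44.45  177.81] 0.346 [-0.06  0.36  1.57  0.05  1.14  0.2 ]
[ 0.984 -0.171  0.06 ] [-0.174 -0.983  0.052]
turn [-23.42  22.76 -98.42] end err [0.01 0.03 0.06] 0.0007
[[[2.1,1.3,1.4],[-1.38,1.34,-5.79]],[[1.9,1.4,1.5],[-1.38,1.34,-5.79]],[[1.7,1.6,1.5],[-1.38,1.34,-5.79]],[[1.5,1.7,1.6],[-1.38,1.34,-5.79]],[[1.3,1.8,1.7],[-1.38,1.34,-5.79]],[[1.1,1.9,1.8],[-1.38,1.34,-5.79]],[[0.8,1.9,1.8],[-1.38,1.34,-5.79]],[[0.6,2.0,1.9],[-1.38,1.34,-5.79]],[[0.4,2.0,1.9],[-1.38,1.34,-5.79]],[[0.1,2.0,2.0],[-1.38,1.34,-5.79]],[[-0.1,1.9,2.0],[-1.38,1.34,-5.79]],[[-0.4,1.8,2.1],[-1.38,1.34,-5.79]],[[-0.6,1.7,2.1],[-1.38,1.34,-5.79]],[[-0.8,1.6,2.1],[-1.38,1.34,-5.79]],[[-1.0,1.5,2.2],[-1.38,1.34,-5.79]],[[-1.2,1.3,2.2],[-1.38,1.34,-5.79]],[[-1.4,1.1,2.1],[-1.38,1.34,-5.79]]]
```

Request:
{"name": "play_rows", "arguments": {
  "motion": [
    [[2.1, 1.3, 1.4], [-1.38, 1.34, -5.79]],
    [[1.9, 1.4, 1.5], [-1.38, 1.34, -5.79]],
    [[1.7, 1.6, 1.5], [-1.38, 1.34, -5.79]],
    [[1.5, 1.7, 1.6], [-1.38, 1.34, -5.79]],
    [[1.3, 1.8, 1.7], [-1.38, 1.34, -5.79]],
    [[1.1, 1.9, 1.8], [-1.38, 1.34, -5.79]],
    [[0.8, 1.9, 1.8], [-1.38, 1.34, -5.79]],
    [[0.6, 2, 1.9], [-1.38, 1.34, -5.79]],
    [[0.4, 2, 1.9], [-1.38, 1.34, -5.79]],
    [[0, 2, 2], [-1.38, 1.34, -5.79]],
    [[0, 1.9, 2], [-1.38, 1.34, -5.79]],
    [[-0.4, 1.8, 2], [-1.38, 1.34, -5.79]],
    [[-0.6, 1.7, 2], [-1.38, 1.34, -5.79]],
    [[-0.8, 1.6, 2], [-1.38, 1.34, -5.79]],
    [[-1, 1.5, 2.2], [-1.38, 1.34, -5.79]],
    [[-1.2, 1.3, 2.2], [-1.38, 1.34, -5.79]],
    [[-1.4, 1, 2], [-1.38, 1.34, -5.79]],
    [[0, 0, 0], [0, 0, 0]],
    [[0, 0, 0], [0, 0, 0]]
  ],
  "fingers": 85
}}

```text
time_s: 34.83
eef_pos: [563.7, 70.2, 155.1]
ee_rot: [0.205, 0.718, 0.64, 0.185]
force: [0.2, 0.2, 0.2]
grip_width: 0.991
```

```bash
python3 st.py; python3 - <<'E'
from h import *
import pickle
s=ctrl.sense();pickle.dump(s,open('s11.pkl','wb'))
a=snap('wrist','w11.png');cv2.imwrite('pics/w11b.png',cv2.resize(a[60:260,100:500],(800,400),interpolation=cv2.INTER_CUBIC)[:,:,::-1])
E
```

```text
[0.2 0.2 0.2] [-83.57  18.38 155.1 ] 0.991 [-0.07  0.26  1.9  -0.04  0.42 -1.5 ]
[0.009 0.848 0.53 ] [ 1.    -0.01  -0.001]
```

View pics/w11b.png

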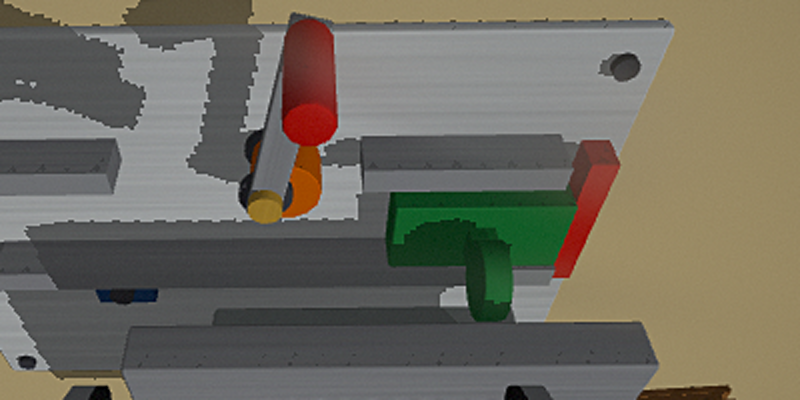

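```bash
python3 - <<'E'
from h import *
import pickle
s=pickle.load(open('s11.pkl','rb'));C=cams('wrist',s);C=(C[0],C[1],C[2]+C[1]@np.array([0,0,q[4]]))
P=lambda u,v:(100+u/2-.25,60+v/2-.25)
r=Fi(atz(C,P(362,191),30));e=r-[-29,40,30];k=Fi(atz(C,P(310,124),86))-e
print('rail err',e.round(2),'knob',k.round(2),'a',np.arctan2(-k[1],-(k[0]+35.5)))
fr=[(Fi(atz(C,P(u,v),8))-e)[0] for u,v in [(120,240),(250,239),(350,238)]];print('fence',np.round(fr,2))
a=np.arctan2(-k[1],-(k[0]+35.5));print('roller-fence',-35.5-8*np.sin(a)-22.9)
g=[(Fi(atz(C,P(u,v),28))-e).round(1) for u,v in [(388,264),(553,268),(577,206),(391,207)]];print(g)
print(ctrl.sense()['force'],ctrl.finish_job())
E
```

```text
rail err [-0.92 -0.95  0.  ] knob [-108.21   18.61   86.  ] a -0.2506230352542851
fence [24.21 24.35 24.29]
roller-fence -56.41593937764199
[array([20.7, 55. , 28. ]), array([ 24.7, 133.8,  28. ]), array([-17. , 132.8,  28. ]), array([-17.4,  53.1,  28. ])]
the job is handed in; nothing more can be done
[-0.09833963 -0.20583892 -0.30966423] None
```

The roller is set, the green gauge was slid past it to the red end stop and released, and the job is handed in. No verdict came back. It took about 35 of the 69 s.

- **Lever:** I gripped the red lever's knob and turned it from about -0.98 to -0.25 rad. The last picture puts the roller axis at about -56.4 mm from the fence, so the gap is about 41.4 mm (allowed 40 to 43).
- **Gauge:** I picked the small green gauge (about 40 × 80 mm measured), laid it in the mouth and touched it lightly to the fence. I pushed it along between loosely open fingers. The sampled forces were about 1 N past the roller, and the last push at the stop was about 10 N.
- **Last picture:** the gauge lies flat against the red stop, and the hand is clear. The measured corners put its far end at y = 133 to 134 mm, with the stop at 135.
- **Checks that disagreed:**
  - The first fit put the fence at x = 22.9 mm. The touch and a hand reading of the last picture suggested about 24.2 mm. With 24.2 mm the gap would be about 42.7 mm, still within the limit but close to it.
  - The stop was felt about 1.7 mm later than the camera fit said.
- **Failed reach:** the first leaning reach for the gauge ran into the last joint's range, so I turned the hand half round and grasped again. That reach met nothing in the readings.
- **Bystanders:** I made no separate check of the bystanders at the end.

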